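# Set out the glaze test tiles

### The job

Set out today's glaze test tiles: lift the lid of the wooden tile box over its end lip and slide it out of its grooves, then push every tile that is in the box fully home, upright and centred, in the rack's spring clip slot with the dots of its own colour. When the tiles are all in the rack, slide the lid back into its grooves so that it lies down flat behind its lip and keeps the clay dust out, and do not knock over or push about the pots and the glaze jar on the bench.

Things in the scene. Friction and masses are not known exactly. Their poses are not given: they have to be found in the camera images.
- tile_box: wooden storage box fixed to the bench, 224 (x) x 84 (y) x 113 mm high; origin: centre of its underside, z up. The lid slides along x, out at the -x end. Floor 6 mm up; tiles stand on edge, faces towards +-x, in five cross slots at x = -72, -36, 0, 36, 72 mm (10 mm wide, in a dark insert whose top is 42 mm up). The +x end is closed (inner face x = 104).
- box_lip (a point): middle of the top edge of the box's -x end wall (x = -108, z = 96 mm in the box's frame, wall 8 mm thick): a lip 4 mm above the groove floor. The shut lid lies behind it (inner face x = -104) and cannot slide out until raised over it. Axes as the box's.
- box_groove (a point): middle of the box at groove floor height, 92 mm up; axes as the box's. The lid's long edges lie in grooves, 74 mm wide overall and 15 mm high, under rails that overhang from 107 to 113 mm (64 mm open between them): the lid can be raised at most 9 mm. The grooves flare outward and upward over the last 16 mm at the -x mouth.
- lid: plywood lid, board 202 (x) x 70 (y) x 6 mm, about 90 g; origin: centre of its underside; axes as the box's when shut, then at x = 0 (+-3), y = 0, z = 92 mm in the box's frame.
- lid_handle (a point): centre of the lid's dark wooden handle block, 12 (x) x 44 (y) x 34 mm high, near the lip end: 78 mm to -x of the board's centre, 23 mm above its underside, 17 mm above its upper face. Axes as the lid's.
- green_tile (a point): centre (40 mm above its foot) of the celadon green glaze test tile: ceramic, 8 mm thick (x), 50 mm wide (y), 80 mm high (z), about 80 g, glazed but for a bare clay foot. Starts standing in a slot of the box, top edge 86 mm above the bench; may be absent.
- green_slot (a point): celadon green slot of the tile rack (dots of that colour on its base): centre of the slot floor, 14 mm above the bench; x across the slot, y along the tile's width, z up. Fixed plate at +x (45 mm high), sprung leaf at -x (42 mm high): a tile let go stops about 22 mm high; a push of 4 to 10 N seats it, foot on the floor, centre 40 mm above this point. It may face either way.
- blue_tile (a point): centre (40 mm above its foot) of the cobalt blue glaze test tile: ceramic, 8 mm thick (x), 50 mm wide (y), 80 mm high (z), about 80 g, glazed but for a bare clay foot. Starts standing in a slot of the box, top edge 86 mm above the bench; may be absent.
- blue_slot (a point): cobalt blue slot of the tile rack (dots of that colour on its base): centre of the slot floor, 14 mm above the bench; x across the slot, y along the tile's width, z up. Fixed plate at +x (45 mm high), sprung leaf at -x (42 mm high): a tile let go stops about 22 mm high; a push of 4 to 10 N seats it, foot on the floor, centre 40 mm above this point. It may face either way.
- red_tile (a point): centre (40 mm above its foot) of the iron red glaze test tile: ceramic, 8 mm thick (x), 50 mm wide (y), 80 mm high (z), about 80 g, glazed but for a bare clay foot. Starts standing in a slot of the box, top edge 86 mm above the bench; may be absent.
- red_slot (a point): iron red slot of the tile rack (dots of that colour on its base): centre of the slot floor, 14 mm above the bench; x across the slot, y along the tile's width, z up. Fixed plate at +x (45 mm high), sprung leaf at -x (42 mm high): a tile let go stops about 22 mm high; a push of 4 to 10 N seats it, foot on the floor, centre 40 mm above this point. It may face either way.
- yellow_tile (a point): centre (40 mm above its foot) of the honey yellow glaze test tile: ceramic, 8 mm thick (x), 50 mm wide (y), 80 mm high (z), about 80 g, glazed but for a bare clay foot. Starts standing in a slot of the box, top edge 86 mm above the bench; may be absent.
- yellow_slot (a point): honey yellow slot of the tile rack (dots of that colour on its base): centre of the slot floor, 14 mm above the bench; x across the slot, y along the tile's width, z up. Fixed plate at +x (45 mm high), sprung leaf at -x (42 mm high): a tile let go stops about 22 mm high; a push of 4 to 10 N seats it, foot on the floor, centre 40 mm above this point. It may face either way.
- black_tile (a point): centre (40 mm above its foot) of the tenmoku black glaze test tile: ceramic, 8 mm thick (x), 50 mm wide (y), 80 mm high (z), about 80 g, glazed but for a bare clay foot. Starts standing in a slot of the box, top edge 86 mm above the bench; may be absent.
- black_slot (a point): tenmoku black slot of the tile rack (dots of that colour on its base): centre of the slot floor, 14 mm above the bench; x across the slot, y along the tile's width, z up. Fixed plate at +x (45 mm high), sprung leaf at -x (42 mm high): a tile let go stops about 22 mm high; a push of 4 to 10 N seats it, foot on the floor, centre 40 mm above this point. It may face either way.
- rack: spring clip tile rack fixed to the bench, base 250 (x) x 96 (y) x 14 mm; origin: centre of its underside. Slots in a row along x at -80 (green), -40 (blue), 0 (red), 40 (yellow) and 80 mm (black); each opens upward and has no side walls at the tile's narrow edges.
- bowl: small unglazed clay bowl, 84 mm across, 45 mm high, loose, to be left alone; origin at the centre of its underside
- teacup: reddish clay cup, 66 mm across, 62 mm high, loose, to be left alone; origin at the centre of its underside
- glaze_jar: capped grey-green glaze jar, 60 mm across, 85 mm high, loose, to be left alone; origin at the centre of its underside
- bell_pot: grey unfired bell-shaped pot, 100 mm across its foot, 102 mm high, loose, to be left alone; origin at the centre of its underside
Not all that is in view belongs to the job. Leave any turquoise look-alike of the lid alone.

How it is judged:
On the way, in this order (a step that is already met when the one before it is completed fails the run):
1. the lid has been slid out of its grooves (x of lid_handle in the frame of tile_box below -0.271 m), for 0.1 s.
2. every tile is home in the slot of its colour, with the lid still off (z of green_tile in the frame of green_slot between 0.036 and 0.0435 m and x of green_tile in the frame of green_slot between -0.004 and 0.004 m and y of green_tile in the frame of green_slot between -0.012 and 0.012 m and angle between the z axis of green_tile and the z axis of green_slot, either way round below 0.1 rad and angle between the x axis of green_tile and the x axis of green_slot, either way round below 0.15 rad and z of blue_tile in the frame of blue_slot between 0.036 and 0.0435 m and x of blue_tile in the frame of blue_slot between -0.004 and 0.004 m and y of blue_tile in the frame of blue_slot between -0.012 and 0.012 m and angle between the z axis of blue_tile and the z axis of blue_slot, either way round below 0.1 rad and angle between the x axis of blue_tile and the x axis of blue_slot, either way round below 0.15 rad and z of red_tile in the frame of red_slot between 0.036 and 0.0435 m and x of red_tile in the frame of red_slot between -0.004 and 0.004 m and y of red_tile in the frame of red_slot between -0.012 and 0.012 m and angle between the z axis of red_tile and the z axis of red_slot, either way round below 0.1 rad and angle between the x axis of red_tile and the x axis of red_slot, either way round below 0.15 rad and z of yellow_tile in the frame of yellow_slot between 0.036 and 0.0435 m and x of yellow_tile in the frame of yellow_slot between -0.004 and 0.004 m and y of yellow_tile in the frame of yellow_slot between -0.012 and 0.012 m and angle between the z axis of yellow_tile and the z axis of yellow_slot, either way round below 0.1 rad and angle between the x axis of yellow_tile and the x axis of yellow_slot, either way round below 0.15 rad and z of black_tile in the frame of black_slot between 0.036 and 0.0435 m and x of black_tile in the frame of black_slot between -0.004 and 0.004 m and y of black_tile in the frame of black_slot between -0.012 and 0.012 m and angle between the z axis of black_tile and the z axis of black_slot, either way round below 0.1 rad and angle between the x axis of black_tile and the x axis of black_slot, either way round below 0.15 rad and distance between lid_handle and tile_box above 0.22 m), for 0.2 s.
At the end, for the whole second after the job is handed in: Every tile present stands in the slot of its own colour: foot within 3.5 mm of the slot floor, within 4 mm across and 12 mm along the slot, upright within 0.1 rad; the lid is shut: within 6 mm of its closed place, flat, lying down behind the lip (no more than 2 mm above the groove floor), at rest (z of green_tile in the frame of green_slot between 0.036 and 0.0435 m and x of green_tile in the frame of green_slot between -0.004 and 0.004 m and y of green_tile in the frame of green_slot between -0.012 and 0.012 m and angle between the z axis of green_tile and the z axis of green_slot, either way round below 0.1 rad and angle between the x axis of green_tile and the x axis of green_slot, either way round below 0.15 rad and z of blue_tile in the frame of blue_slot between 0.036 and 0.0435 m and x of blue_tile in the frame of blue_slot between -0.004 and 0.004 m and y of blue_tile in the frame of blue_slot between -0.012 and 0.012 m and angle between the z axis of blue_tile and the z axis of blue_slot, either way round below 0.1 rad and angle between the x axis of blue_tile and the x axis of blue_slot, either way round below 0.15 rad and z of red_tile in the frame of red_slot between 0.036 and 0.0435 m and x of red_tile in the frame of red_slot between -0.004 and 0.004 m and y of red_tile in the frame of red_slot between -0.012 and 0.012 m and angle between the z axis of red_tile and the z axis of red_slot, either way round below 0.1 rad and angle between the x axis of red_tile and the x axis of red_slot, either way round below 0.15 rad and z of yellow_tile in the frame of yellow_slot between 0.036 and 0.0435 m and x of yellow_tile in the frame of yellow_slot between -0.004 and 0.004 m and y of yellow_tile in the frame of yellow_slot between -0.012 and 0.012 m and angle between the z axis of yellow_tile and the z axis of yellow_slot, either way round below 0.1 rad and angle between the x axis of yellow_tile and the x axis of yellow_slot, either way round below 0.15 rad and z of black_tile in the frame of black_slot between 0.036 and 0.0435 m and x of black_tile in the frame of black_slot between -0.004 and 0.004 m and y of black_tile in the frame of black_slot between -0.012 and 0.012 m and angle between the z axis of black_tile and the z axis of black_slot, either way round below 0.1 rad and angle between the x axis of black_tile and the x axis of black_slot, either way round below 0.15 rad and x of lid_handle in the frame of tile_box between -0.084 and -0.072 m and y of lid_handle in the frame of tile_box between -0.006 and 0.006 m and z of lid_handle in the frame of tile_box between 0.11 and 0.1172 m and angle between the x axis of lid_handle and the x axis of tile_box, either way round below 0.06 rad and angle between lid_handle's own z axis and vertical below 0.03 rad and linear speed of lid below 0.02 m/s); the robot touches nothing.
It fails at once if the bowl is knocked over or pushed more than 6 cm (angle between bowl's own z axis and vertical above 0.6 rad or distance of bowl from where it was at the start of the episode above 0.06 m).
It fails at once if the teacup is knocked over or pushed more than 6 cm (angle between teacup's own z axis and vertical above 0.6 rad or distance of teacup from where it was at the start of the episode above 0.06 m).
It fails at once if the glaze jar is knocked over or pushed more than 6 cm (angle between glaze_jar's own z axis and vertical above 0.6 rad or distance of glaze_jar from where it was at the start of the episode above 0.06 m).
It fails at once if the bell pot is knocked over or pushed more than 6 cm (angle between bell_pot's own z axis and vertical above 0.6 rad or distance of bell_pot from where it was at the start of the episode above 0.06 m).
Of tile_green, tile_blue, tile_red, tile_yellow, tile_black only 3 to 5 are there at a start; the rules pass over those that are not, and their reading is None.
At some moment in a run one of lid may be knocked a few centimetres aside while the robot is not near it.
It also fails if it takes over 210 s, if anything falls off the work surface, if the arm or the gripper's body presses on something with over 40 N, if the wrist force passes 120 N, or if a joint passes its speed limit or range.

### The arm

A 6-joint arm with a two-finger parallel gripper is mounted at the origin on the work surface. World frame = base frame: x ahead of the robot, y to its left, z up, the work surface at z = 0. Lengths are in m, angles in rad, forces in N, time in s.
With the tool pointing down it reaches from about 0.35 to 0.85 m from the base axis. Payload 8.1 kg.
Tool frame: the origin (TCP) lies on the centre line of the jaws, within the pads' length; the fingertips stand 17 mm ahead of it and the grasp point (between the pads) lies 2 mm behind it (arm.finger_overhang is the z of the fingertips in the tool frame, in m); z points along the fingers, y is the direction in which the jaws open and shut (so a half turn about z gives the same grasp; the last joint's range is limited). The gripper opens to 93 mm and grips with 3 to 60 N. Pads are 15 mm wide; open, the fingers measure 128 mm over their backs; the gripper's body (75 mm by 188 mm) begins 65 mm behind the grasp point.
Start: joints at [1.24, 0.13, 1.488, -0, 1.523, -0.085], TCP at [0.146, 0.582, 0.197] pointing down, gripper open.
Joint ranges: [-2.96, 2.96], [-0.89, 2.26], [0.02, 2.5], [-1.34, 4.48], [0, 2.73], [-2.66, 2.66]. Speed limits (rad/s): [2.39, 2.39, 2.79, 3.14, 3.14, 3.14].

### API

Orientations are given as a rotation vector (axis times angle).
In Python, from bench import arm, cams, finish_job, finder gives the robot as it stands. The module is installed in compiled form; this text tells all that it offers.
- The arm moves only by the tool apply_moves, never from a script. Its argument "moves" is a list of rows, each a list of 6 numbers: the shift along the world's x, y, z in cm, then the turn, a rotation vector about the world's x, y, z in degrees. In form: [[dx, dy, dz, wx, wy, wz], ...]. A call has 1 to 8 rows; each row shifts and turns the commanded pose from where the row before left it; what a row does not reach is not made up. A row lasts 1/8 s, in which the tool goes at most 62.5 mm and 10.7 degrees, less where a joint would pass 70% of its speed; a pose out of reach is approached as far as the arm can. A call is refused whole if a number of a shift passes 6.25 or a number of a turn 10.7, either way. A call with a gripper value outside its range is refused whole. "jaw" is the opening, from 0 (shut) to 1 (fully open), set as the call begins (left out, the last holds). The fingers move at their own pace and stop on an object; the grip force is fixed at half the most. Time passes only in rows, so rows that do not move let the fingers close. It gives the time, the measured TCP pose, the force and the opening at its end, in the units of the state.
- arm.get_obs(): the state, without advancing time (a new reading comes with each control period).
- cams.capture(name): name is "side" or "top" or "wrist"; returns a dict with "color" (384x512x3 uint8, red, green, blue), "range_z" (384x512 float32, m along the optical axis (not along the pixel's ray), 0 where there is no reading), "mtx" (3x3 intrinsics, pixels), "R" (3x3) and "t" (3): a world point X has camera coordinates R X + t; the wrist camera has in their place "hand_eye" (4x4, takes a point from camera to tool coordinates, whose origin is the TCP and whose axes are the flange's). Camera axes: x right, y down, z forward; pixel columns grow to the right and rows downward; lengths in m; the calibration is good to about 2 mm. A picture is of the moment at which its call begins: read the wrist's pose just before it.
- finish_job(): hands the job in, once; it reports no verdict.
Trained networks look in a picture, given as the dict that the camera call returned (one of the last four; its "shot" number tells which), for a name from the list of things; names that differ only in an ending like _2 or _b are one class to them, and where a whole thing is asked for, a point or a joint stands for the part that bears it (a point fixed in the world has none). Each returns a list of dicts, best first, with "score" (0 to 1); they miss things now and then, are a little off and sometimes report something else, mostly with a low value. They report only what shows in the picture. A call takes as long as a camera call. They do not tell look-alikes from the thing itself.
- finder.look_for(name, picture): "location" ([x, y, z] in m, in world coordinates, good to about 4 mm: the middle of the surface that is visible of it).
The state is a dict: "t": time; "joint_pos": joint angles; "joint_velocities": joint speeds; "joint_torque": joint torques, N m; "position": TCP position; "orientation": TCP orientation; "wrist_force": force on the tool from outside, world axes, zero at the start; "moment": the same for the moment, N m; "opening": finger opening in m.
Only numpy, scipy, OpenCV 4.12 (cv2) and the standard library are available. Lean on these libraries where they do the work, as an engineer would, in place of code of your own. Each camera call takes 0.05 s, during which the arm holds its last target.

## Working session

There is one attempt and no reset: what is moved stays moved. The work goes in short steps, Python scripts to look and compute and a tool call to move; the robot and the scene stay as the last step left them, time stands still between calls to the robot, and variables do not carry over. Pictures are saved under pics/ and viewed, and the job is handed in when it is done.

Besides the shell and the picture viewer there is one more tool, called after "Request:" by a JSON object that holds its "method" and its "body", one argument or row to a line. apply_moves: Moves the arm, as the interface text tells. Its arguments: {"type":"object","properties":{"moves":{"type":"array"},"jaw":{"type":"number"}},"required":["moves"]}

```bash
mkdir -p pics; cat > h.py <<'E'
import numpy as np,cv2
from bench import arm,cams,finder
from scipy.spatial.transform import Rotation as R
def save(p,n): cv2.imwrite('pics/'+n+'.png',cv2.cvtColor(p['color'],cv2.COLOR_RGB2BGR))
def cloud(p,obs=None):
    z=p['range_z'];h,w=z.shape;K=p['mtx'];u,v=np.meshgrid(np.arange(w),np.arange(h))
    P=np.stack([(u-K[0,2])/K[0,0]*z,(v-K[1,2])/K[1,1]*z,z],-1)
    if 'R' in p: W=(P-p['t'])@p['R']
    else:
        H=p['hand_eye'];T=P@H[:3,:3].T+H[:3,3];W=T@R.from_rotvec(obs['orientation']).as_matrix().T+obs['position']
    W[z<=0]=np.nan
    return W
E
python3 - <<'E'
from h import *
o=arm.get_obs();print(o)
for n in ['top','side','wrist']:
    p=cams.capture(n);save(p,n+'0')
    if n!='wrist':
        np.savez('pics/'+n+'0.npz',**{k:p[k] for k in('color','range_z','mtx','R','t')})
        for k in ['tile_box','lid','lid_handle','rack','bowl','teacup','glaze_jar','bell_pot']:
            print(n,k,[(np.round(d['location'],3),round(d['score'],2)) for d in finder.look_for(k,p)[:3]])
E
```

```text
{'t': 0.0, 'joint_pos': array([ 1.23960556e+00,  1.31130920e-01,  1.48929635e+00,  2.80474809e-05,
        1.52300121e+00, -8.53672310e-02]), 'joint_velocities': array([-0.00011259, -0.00148539, -0.00056755, -0.00240023, -0.00126522,
       -0.00268882]), 'joint_torque': array([ 5.94890298e-04, -5.59843898e+01, -4.91767716e+01,  7.68765109e-02,
        3.52156966e-02, -1.34963975e-04]), 'position': array([0.14576011, 0.58138967, 0.19569618]), 'orientation': array([-3.85119263e-01, -3.11748656e+00,  2.81193025e-03]), 'wrist_force': array([0.62353999, 0.30203974, 0.09145947]), 'moment': array([-0.03216057,  0.03451737,  0.02982398]), 'opening': 0.09303158273023902}
top tile_box [(array([0.483, 0.209, 0.112]), 0.71), (array([ 0.606, -0.457,  0.065]), 0.49)]
top lid [(array([0.275, 0.286, 0.007]), 0.83), (array([0.502, 0.221, 0.094]), 0.69)]
top lid_handle [(array([0.275, 0.285, 0.006]), 0.79), (array([0.503, 0.225, 0.098]), 0.7), (array([ 0.497, -0.298,  0.011]), 0.23)]
top rack [(array([ 0.5  , -0.293,  0.014]), 0.76)]
top bowl [(array([0.761, 0.136, 0.023]), 0.59), (array([ 0.497, -0.
[... 184 characters left out ...]
.109,  0.088]), 0.58)]
top bell_pot [(array([ 0.607, -0.455,  0.067]), 0.92)]
side tile_box [(array([0.485, 0.178, 0.079]), 0.89), (array([ 0.498, -0.307,  0.014]), 0.58)]
side lid [(array([0.272, 0.283, 0.003]), 0.63), (array([0.511, 0.211, 0.101]), 0.59), (array([ 0.595, -0.484,  0.059]), 0.56)]
side lid_handle [(array([0.512, 0.216, 0.095]), 0.9), (array([0.277, 0.277, 0.007]), 0.9), (array([ 0.492, -0.306,  0.014]), 0.49)]
side rack [(array([ 0.493, -0.304,  0.013]), 0.92), (array([0.51 , 0.211, 0.1  ]), 0.62)]
side bowl []
side teacup [(array([ 0.772, -0.012,  0.043]), 0.82)]
side glaze_jar [(array([ 0.744, -0.128,  0.063]), 0.97)]
side bell_pot [(array([ 0.597, -0.485,  0.059]), 0.98)]
```

View pics/top0.png

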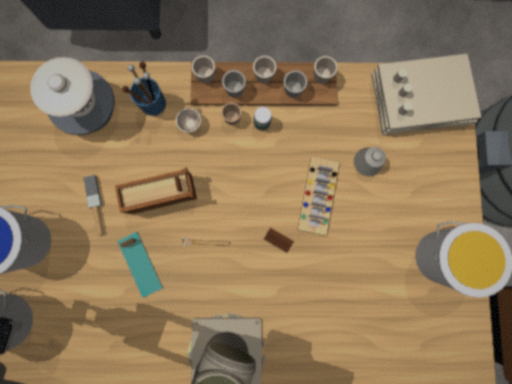

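View pics/side0.png

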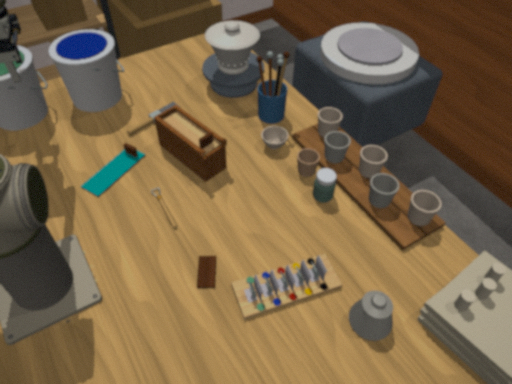

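```bash
python3 - <<'E'
import numpy as np,cv2
d=np.load('pics/top0.npz');z=d['range_z'];K=d['mtx'];print(K,d['R'],d['t'])
h,w=z.shape;u,v=np.meshgrid(np.arange(w),np.arange(h))
P=np.stack([(u-K[0,2])/K[0,0]*z,(v-K[1,2])/K[1,1]*z,z],-1);W=(P-d['t'])@d['R']
def rect(lo,hi,xr,yr):
    m=(W[...,2]>lo)&(W[...,2]<hi)&(W[...,0]>xr[0])&(W[...,0]<xr[1])&(W[...,1]>yr[0])&(W[...,1]<yr[1])
    r=cv2.minAreaRect(W[m][:,:2].astype(np.float32)*1000);print(lo,hi,m.sum(),r,np.median(W[m][:,2]))
rect(.107,.12,(.3,.65),(.05,.4))
rect(.094,.105,(.3,.65),(.05,.4))
rect(.12,.14,(.3,.65),(.05,.4))
rect(.008,.02,(.3,.7),(-.4,-.15))
rect(.038,.06,(.3,.65),(-.37,-.2))
cv2.imwrite('pics/t0z.png',cv2.resize(cv2.cvtColor(d['color'],4),None,fx=1.5,fy=1.5))
E
```

```text
[[386.58823444   0.         252.55995775]
 [  0.         386.58823444 189.10769958]
 [  0.           0.           1.        ]] [[ 4.43067762e-04 -9.99942055e-01  1.07558978e-02]
 [-9.90708489e-01 -1.90174755e-03 -1.35989239e-01]
 [ 1.36001814e-01 -1.05957069e-02 -9.90651926e-01]] [-0.08243263  0.51698234  1.22187926]
0.107 0.12 702 ((501.5570068359375, 221.3080291748047), (89.84135437011719, 225.224853515625), 13.952494621276855) 0.11327152172072678
0.094 0.105 1253 ((503.4905090332031, 218.50181579589844), (88.76383209228516, 219.7888641357422), 12.368648529052734) 0.09851763571015537
0.12 0.14 72 ((511.23114013671875, 218.0733184814453), (75.97357177734375, 219.24119567871094), 9.020216941833496) 0.131254358709394
0.008 0.02 1789 ((505.39404296875, -260.7528076171875), (211.7107391357422, 378.50830078125), 88.82684326171875) 0.014449700227166084
0.038 0.06 294 ((498.15460205078125, -299.8648986816406), (46.765174865722656, 184.4322967529297), 78.5665054321289) 0.05275709044441929
```

```bash
python3 - <<'E'
import cv2,numpy as np
a=cv2.imread('pics/top0.png');b=cv2.imread('pics/side0.png')
c=cv2.resize(a[145:250,285:355],None,fx=5,fy=5);d=cv2.resize(b[95:330,140:345],None,fx=2.3,fy=2.3)
h=max(c.shape[0],d.shape[0]);f=np.zeros((h,c.shape[1]+d.shape[1],3),np.uint8);f[:c.shape[0],:c.shape[1]]=c;f[:d.shape[0],c.shape[1]:]=d
f=f[:600,:];cv2.imwrite('pics/z0.png',cv2.resize(f,None,fx=.9,fy=.9));print(f.shape)
E
```

```text
(540, 821, 3)
```

View pics/z0.png

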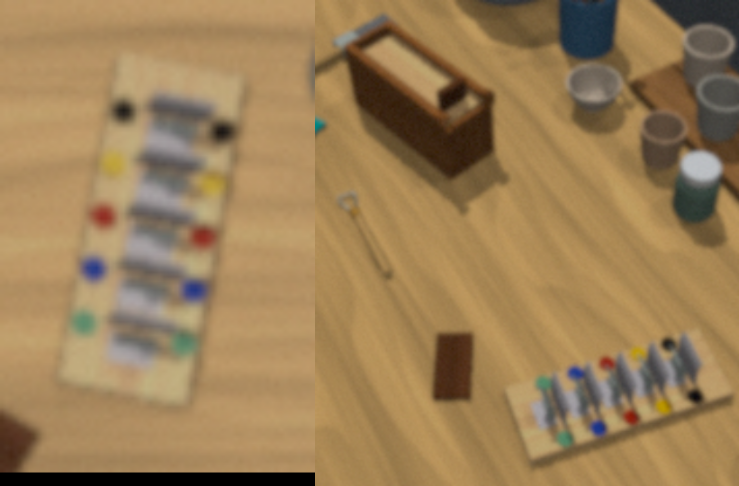

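View pics/wrist0.png

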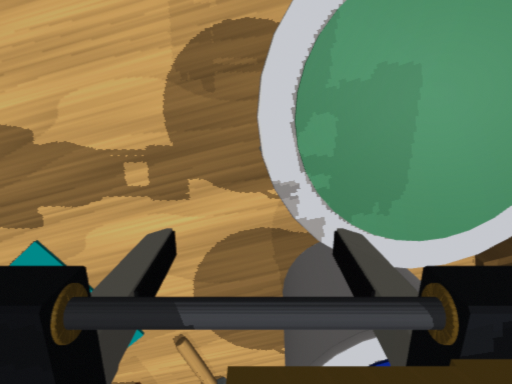

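Request:
{"method": "apply_moves", "body": {
  "moves": [
    [0, 0, 6, 0, 0, 0],
    [0, 0, 6, 0, 0, 0],
    [2, -4, 6, 0, 0, -10],
    [5, -6, 0, 0, 0, -10],
    [6, -6, 0, 0, 0, -10],
    [6, -6, 0, 0, 0, -10],
    [6, -6, 0, 0, 0, -10],
    [6, -6, 0, 0, 0, -10]
  ],
  "jaw": 0.6
}}

```text
t: 1.95
position: [0.3806, 0.3222, 0.3671]
orientation: [1.899, 2.502, 0.001]
wrist_force: [0.6, 0.7, 1.1]
opening: 0.0556
```

Request:
{"method": "apply_moves", "body": {
  "moves": [
    [3, -6, 0, 0, 0, -10],
    [2, -4, 0, 0, 0, -10],
    [0, 0, 0, 0, 0, -10],
    [0, 0, 0, 0, 0, -10],
    [0, 0, 0, 0, 0, -10],
    [0, 0, 0, 0, 0, -10],
    [0, 0, 0, 0, 0, -10],
    [0, 0, 0, 0, 0, -10]
  ]
}}

```text
t: 2.95
position: [0.4274, 0.2279, 0.3669]
orientation: [-3.064, -0.696, -0.0]
wrist_force: [-0.1, -0.5, 0.3]
opening: 0.0557
```

```bash
python3 - <<'E'
from h import *
o=arm.get_obs();print(o['t'],o['position'],o['joint_pos'],R.from_rotvec(o['orientation']).as_matrix())
p=cams.capture('wrist');save(p,'w1');print(p['hand_eye'],p['mtx'])
W=cloud(p,o);np.save('pics/w1.npy',W)
for k in ['lid_handle','lid','tile_box']:print(k,[(np.round(d['location'],3),round(d['score'],2)) for d in finder.look_for(k,p)[:3]])
E
```

```text
2.95 [0.42740936 0.22786949 0.36693563] [ 3.83885546e-01 -1.87037031e-01  1.49276244e+00  2.17802525e-05
  1.83569736e+00  1.50812788e+00] [[ 9.01938171e-01  4.31865156e-01  1.49643896e-04]
 [ 4.31865149e-01 -9.01938183e-01  8.31155026e-05]
 [ 1.70864233e-04 -1.03390609e-05 -9.99999985e-01]]
[[-3.48519197e-04 -9.58562074e-01 -2.84883536e-01  7.94013943e-02]
 [ 9.99999821e-01 -4.72872513e-04  3.67724029e-04  7.75652276e-04]
 [-4.87199901e-04 -2.84883356e-01  9.58562067e-01 -1.86924713e-01]
 [ 0.00000000e+00  0.00000000e+00  0.00000000e+00  1.00000000e+00]] [[307.77531507   0.         254.12480221]
 [  0.         307.77531507 193.51588774]
 [  0.           0.           1.        ]]
lid_handle [(array([0.301, 0.293, 0.011]), 0.91), (array([0.506, 0.224, 0.092]), 0.64)]
lid [(array([0.296, 0.296, 0.006]), 0.62), (array([0.507, 0.222, 0.101]), 0.55)]
tile_box [(array([0.508, 0.23 , 0.112]), 0.63)]
```

View pics/w1.png

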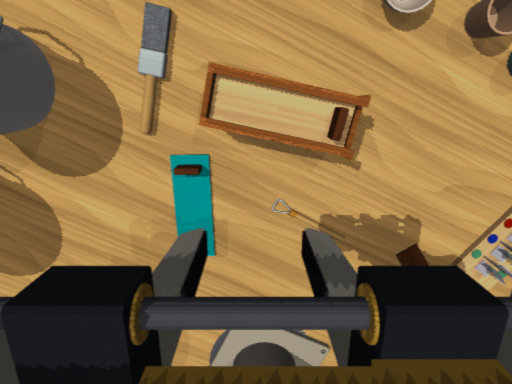

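```bash
cat >> h.py <<'E'
def rect(W,lo,hi,xr,yr,name=''):
    m=(W[...,2]>lo)&(W[...,2]<hi)&(W[...,0]>xr[0])&(W[...,0]<xr[1])&(W[...,1]>yr[0])&(W[...,1]<yr[1])
    if m.sum()<5: print(name,'few');return
    r=cv2.minAreaRect(W[m][:,:2].astype(np.float32)*1000);b=cv2.boxPoints(r)
    e=b[1]-b[0];f=b[2]-b[1]; e=e if np.hypot(*e)>np.hypot(*f) else f
    print(name,m.sum(),'c',np.round(r[0],1),'size',np.round(r[1],1),'axis',round(np.degrees(np.arctan2(e[1],e[0]))%180,1),'z',np.median(W[m][:,2]).round(4))
E
python3 - <<'E'
from h import *
W=np.load('pics/w1.npy');x=(.38,.64);y=(.08,.36)
rect(W,.106,.119,x,y,'rails');rect(W,.128,.14,x,y,'handle');rect(W,.094,.103,x,y,'lid')
h=W[(W[...,2]>.129)&(W[...,2]<.14)&(W[...,0]>.4)&(W[...,1]>.1)&(W[...,1]<.35)]
print(h.mean(0))
E
```

```text
rails 3400 c [504.9 219.3] size [ 92.2 224.6] axis 103.8 z 0.112
handle 300 c [524.1 144.2] size [43.8 12.4] axis 13.2 z 0.1309
lid 5992 c [511.8 217.1] size [ 75.5 216.8] axis 104.6 z 0.0969
[0.52443305 0.14484044 0.13089731]
```

Request:
{"method": "apply_moves", "body": {
  "moves": [
    [5, -4, -5, 0, 0, -6],
    [4.7, -4.3, -5, 0, 0, -5.6],
    [0, 0, -6, 0, 0, 0],
    [0, 0, -5, 0, 0, 0],
    [0, 0, 0, 0, 0, 0]
  ],
  "jaw": 0.43
}}

```text
t: 3.78
position: [0.4988, 0.163, 0.1751]
orientation: [3.116, 0.395, -0.014]
wrist_force: [-1.1, 0.0, 0.0]
opening: 0.04
```

```bash
python3 - <<'E'
from h import *
o=arm.get_obs();print(o['t'],o['position'],o['wrist_force'],R.from_rotvec(o['orientation']).as_matrix()[:,1])
p=cams.capture('wrist');save(p,'w2')
W=cloud(p,o);x=(.38,.64);y=(.08,.36)
rect(W,.106,.119,x,y,'rails');rect(W,.128,.14,x,y,'handle');rect(W,.094,.103,x,y,'lid')
E
```

```text
3.775 [0.49879277 0.16301712 0.17512055] [-1.12208545  0.01307574  0.03212306] [ 2.49841596e-01 -9.68286658e-01 -3.52282620e-04]
rails 9559 c [505.7 219.8] size [ 94.2 225.7] axis 103.3 z 0.1119
handle 839 c [524.  144.4] size [43.8 12.2] axis 13.5 z 0.1307
lid 15596 c [509.7 219.6] size [ 80.8 222.6] axis 104.9 z 0.0969
```

View pics/w2.png

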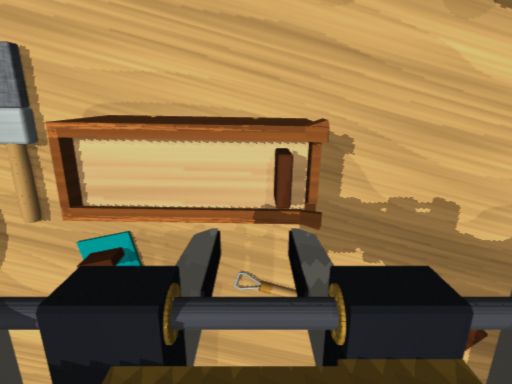

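Request:
{"method": "apply_moves", "body": {
  "moves": [
    [1.3, -0.9, 0, 0, 0, -0.5],
    [1.2, -0.95, 0, 0, 0, 0],
    [0, 0, 0, 0, 0, 0]
  ]
}}

```text
t: 4.2
position: [0.5292, 0.1445, 0.1814]
orientation: [3.119, 0.376, 0.004]
wrist_force: [0.7, -0.6, -0.6]
opening: 0.0397
```

Request:
{"method": "apply_moves", "body": {
  "moves": [
    [0, 0, -2.5, 0, 0, 0],
    [0, 0, -2.8, 0, 0, 0],
    [0, 0, 0, 0, 0, 0]
  ]
}}

```text
t: 4.58
position: [0.5254, 0.1451, 0.1248]
orientation: [3.119, 0.378, -0.007]
wrist_force: [-1.1, -0.1, -0.5]
opening: 0.0398
```

Request:
{"method": "apply_moves", "body": {
  "moves": [
    [0, 0, 0, 0, 0, 0],
    [0, 0, 0, 0, 0, 0],
    [0, 0, 0, 0, 0, 0],
    [0, 0, 0, 0, 0, 0]
  ],
  "jaw": 0
}}

```text
t: 5.08
position: [0.5275, 0.1455, 0.1273]
orientation: [-3.119, -0.378, -0.001]
wrist_force: [0.1, -0.3, -0.7]
opening: 0.0045
```

```bash
python3 - <<'E'
from h import *
print(arm.finger_overhang)
o=arm.get_obs();print(o['t'],o['position'],o['wrist_force'],o['opening'],R.from_rotvec(o['orientation']).as_matrix()[:,1])
p=cams.capture('wrist');save(p,'w3')
W=cloud(p,o);x=(.38,.64);y=(.08,.36)
rect(W,.106,.119,x,y,'rails');rect(W,.128,.14,x,y,'handle');rect(W,.094,.103,x,y,'lid')
p=cams.capture('side');cv2.imwrite('pics/s3.png',cv2.resize(p['color'][80:200,130:260,::-1],None,fx=5,fy=5,interpolation=2))
E
```

```text
0.017
5.075 [0.52745599 0.14546813 0.12734372] [ 0.0548223  -0.34303309 -0.73723094] 0.004458865755016757 [ 2.38849380e-01 -9.71056625e-01  6.90367796e-05]
rails 9484 c [505.9 219. ] size [ 88. 226.] axis 104.9 z 0.1118
handle 779 c [524.2 144.5] size [44.1 11.7] axis 13.9 z 0.1308
lid 19238 c [510.1 217.7] size [ 80.8 219.1] axis 104.8 z 0.0969
```

View pics/w3.png

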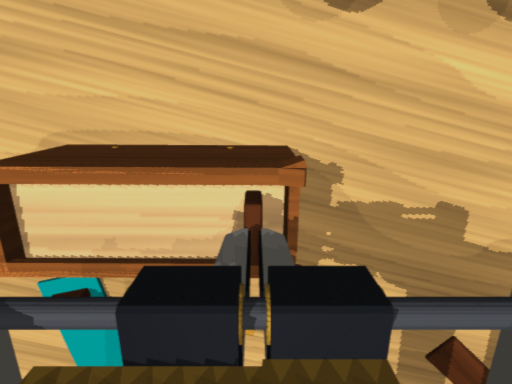

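View pics/s3.png

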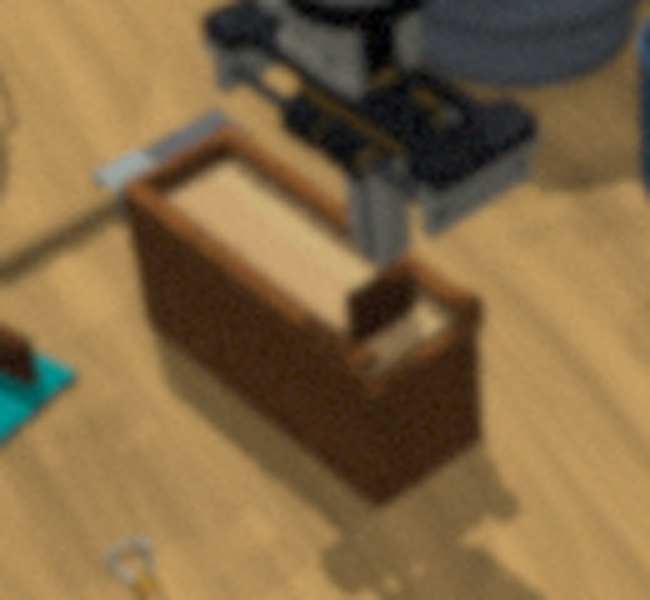

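```bash
python3 - <<'E'
from h import *
o=arm.get_obs();print(o['t'],o['position'],o['wrist_force'],o['opening'])
p=cams.capture('wrist');W=cloud(p,o)
# depth of fingertips: show row profile in wrist cam
z=p['range_z'];print(np.round(z[225:285:6,215:300:6],3))
# in tool coords
K=p['mtx'];H=p['hand_eye']
for (u,v) in [(240,240),(270,240),(253,235),(253,200),(253,225)]:
    zz=z[v,u];q=H[:3,:3]@np.array([(u-K[0,2])/K[0,0]*zz,(v-K[1,2])/K[1,1]*zz,zz])+H[:3,3];print(u,v,np.round(q,4),W[v,u].round(4))
p=cams.capture('top');save(p,'t3');cv2.imwrite('pics/t3z.png',cv2.resize(p['color'][150:220,100:220,::-1],None,fx=6,fy=6,interpolation=2))
E
```

```text
5.175 [0.52725469 0.14546115 0.12700612] [-0.26817819  0.03059497 -0.48571298] 0.0013226116018245748
[[0.234 0.234 0.233 0.233 0.233 0.197 0.198 0.197 0.234 0.234 0.233 0.233
  0.242 0.235 0.339]
 [0.234 0.235 0.235 0.234 0.175 0.175 0.175 0.178 0.175 0.177 0.234 0.236
  0.241 0.236 0.343]
 [0.237 0.236 0.235 0.167 0.167 0.168 0.171 0.171 0.167 0.168 0.167 0.168
  0.24  0.237 0.343]
 [0.238 0.238 0.16  0.161 0.161 0.159 0.164 0.164 0.16  0.16  0.16  0.161
  0.241 0.    0.344]
 [0.241 0.24  0.153 0.153 0.154 0.153 0.156 0.156 0.154 0.153 0.153 0.154
  0.241 0.242 0.347]
 [0.24  0.24  0.148 0.148 0.148 0.148 0.151 0.15  0.148 0.148 0.148 0.148
  0.149 0.249 0.349]
 [0.229 0.142 0.143 0.142 0.142 0.142 0.145 0.145 0.143 0.143 0.142 0.143
  0.142 0.249 0.351]
 [0.085 0.085 0.085 0.085 0.086 0.085 0.141 0.14  0.086 0.086 0.086 0.086
  0.085 0.085 0.086]
 [0.082 0.082 0.083 0.081 0.083 0.084 0.134 0.136 0.083 0.082 0.083 0.082
  0.082 0.082 0.083]
 [0.079 0.08  0.079 0.08  0.08  0.08  0.129 0.13  0.079 0.079 0.079 0.08
  0.079 0.08  0.079]]
240 240 [ 0.0094 -0.0067 -0.0374] [0.5348 0.1542 0.1645]
270 240 [ 0.0093  0.0093 -0.0371] [0.5385 0.1387 0.1641]
253 235 [ 0.0076  0.0002 -0.0269] [0.5347 0.1471 0.1539]
253 200 [0.0186 0.0001 0.0035] [0.5453 0.1498 0.1235]
253 225 [ 0.0041  0.0001 -0.0038] [0.5313 0.1463 0.1309]
```

View pics/t3z.png

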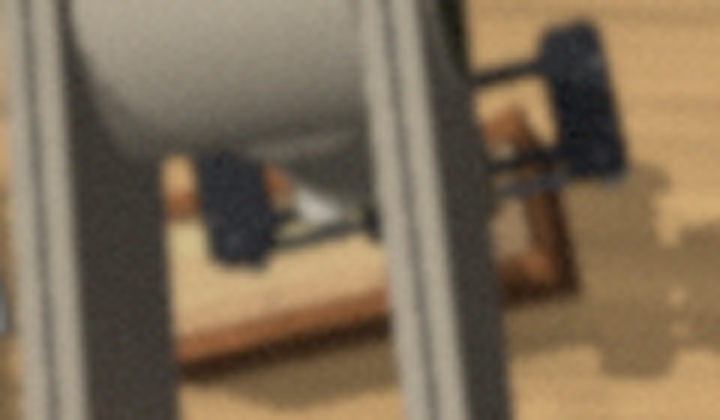

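Request:
{"method": "apply_moves", "body": {
  "moves": [
    [0, 0, 0, 0, 0, 0],
    [0, 0, 0, 0, 0, 0],
    [0, 0, 0, 0, 0, 0]
  ],
  "jaw": 0.43
}}

```text
t: 5.65
position: [0.5271, 0.1454, 0.1267]
orientation: [3.119, 0.378, -0.0]
wrist_force: [-0.1, -0.1, -0.3]
opening: 0.0257
```

```bash
python3 - <<'E'
from h import *
o=arm.get_obs();print(o['t'],o['position'],o['wrist_force'],o['opening'])
p=cams.capture('wrist');save(p,'w4')
H=p['hand_eye'];z=p['range_z'];K=p['mtx'];u,v=np.meshgrid(np.arange(512),np.arange(384))
P=np.stack([(u-K[0,2])/K[0,0]*z,(v-K[1,2])/K[1,1]*z,z],-1)@H[:3,:3].T+H[:3,3]
for uu in (205,215,225,235,245,253,265,275,285,295,305):
    print(uu,[tuple((P[vv,uu]*1000).round(0).astype(int)) for vv in range(200,275,8)])
E
```

```text
5.65 [0.52714136 0.14541898 0.12674992] [-0.08280578 -0.13721372 -0.32368896] 0.025697825554387196
205 [(np.int64(10), np.int64(-36), np.int64(30)), (np.int64(4), np.int64(-36), np.int64(30)), (np.int64(-3), np.int64(-36), np.int64(30)), (np.int64(-9), np.int64(-36), np.int64(30)), (np.int64(-16), np.int64(-37), np.int64(31)), (np.int64(9), np.int64(-25), np.int64(-37)), (np.int64(9), np.int64(-24), np.int64(-46)), (np.int64(9), np.int64(-23), np.int64(-54)), (np.int64(9), np.int64(-21), np.int64(-63)), (np.int64(10), np.int64(-20), np.int64(-70))]
215 [(np.int64(10), np.int64(-28), np.int64(29)), (np.int64(4), np.int64(-28), np.int64(31)), (np.int64(-2), np.int64(-28), np.int64(29)), (np.int64(-8), np.int64(-29), np.int64(29)), (np.int64(9), np.int64(-21), np.int64(-26)), (np.int64(10), np.int64(-20), np.int64(-38)), (np.int64(9), np.int64(-19), np.int64(-46)), (np.int64(9), np.int64(-18), np.int64(-55)), (np.int64(9), np.int64(-17), np.int64(-61)), (np.int64(10), np.int64(-16), np.int64(-70))]
225 [(np.int64(10), np.int64(-21), np.int64(31)), (np.int64(4), np.int64(-21), np.int64(3
[... 3249 characters left out ...]
24), np.int64(-27)), (np.int64(9), np.int64(23), np.int64(-37)), (np.int64(9), np.int64(21), np.int64(-46)), (np.int64(10), np.int64(20), np.int64(-55)), (np.int64(9), np.int64(19), np.int64(-62)), (np.int64(9), np.int64(18), np.int64(-69))]
305 [(np.int64(-21), np.int64(56), np.int64(128)), (np.int64(-31), np.int64(56), np.int64(129)), (np.int64(-39), np.int64(56), np.int64(127)), (np.int64(-49), np.int64(57), np.int64(128)), (np.int64(-59), np.int64(57), np.int64(129)), (np.int64(9), np.int64(28), np.int64(-36)), (np.int64(9), np.int64(26), np.int64(-46)), (np.int64(10), np.int64(25), np.int64(-56)), (np.int64(10), np.int64(24), np.int64(-63)), (np.int64(33), np.int64(15), np.int64(-109))]
```

View pics/w4.png

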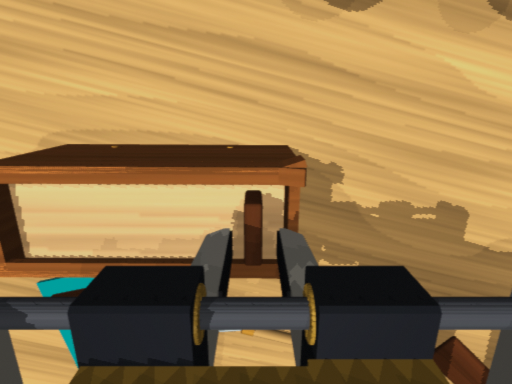

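```bash
python3 - <<'E'
from h import *
p=cams.capture('side');W=cloud(p)
cv2.imwrite('pics/s4.png',cv2.resize(p['color'][70:190,150:250,::-1],None,fx=6,fy=5,interpolation=2))
o=arm.get_obs();print(o['position'],o['opening'])
d=np.linalg.norm(W[...,:2]-o['position'][:2],axis=-1)
m=(d<.06)&(W[...,2]>.125)
ys,xs=np.where(m)
for y in range(ys.min(),ys.max()+1,2):
    print(y,[(x,*(W[y,x]*1000).astype(int).tolist()) for x in xs[ys==y][::4]])
E
```

```text
[0.52713184 0.14540602 0.12677165] 0.033871083450153314
29 [(np.int64(211), 536, 86, 476)]
31 [(np.int64(206), 533, 106, 463), (np.int64(210), 545, 110, 457), (np.int64(214), 558, 117, 450)]
33 [(np.int64(195), 509, 111, 462), (np.int64(199), 516, 107, 462), (np.int64(203), 525, 105, 461), (np.int64(207), 534, 104, 459), (np.int64(211), 547, 109, 452), (np.int64(215), 563, 124, 441)]
35 [(np.int64(184), 491, 130, 454), (np.int64(188), 496, 120, 457), (np.int64(192), 503, 114, 458), (np.int64(196), 511, 112, 457), (np.int64(200), 517, 104, 459), (np.int64(204), 526, 103, 457), (np.int64(208), 537, 105, 453), (np.int64(212), 548, 108, 448)]
37 [(np.int64(180), 489, 151, 439), (np.int64(184), 491, 132, 448), (np.int64(188), 496, 123, 451), (np.int64(192), 501, 112, 455), (np.int64(196), 509, 107, 455), (np.int64(200), 518, 107, 452), (np.int64(204), 527, 105, 451), (np.int64(208), 537, 106, 447), (np.int64(212), 549, 110, 442)]
39 [(np.int64(180), 489, 153, 433), (np.int64(184), 491, 133, 443), (np.int64(188), 496, 122, 447), (np.int64(192), 502, 115, 448), (np.int64(196), 509, 110, 449
[... 10910 characters left out ...]
08), 525, 120, 189), (np.int64(212), 535, 117, 186)]
127 [(np.int64(199), 518, 165, 151), (np.int64(203), 529, 163, 148), (np.int64(211), 530, 112, 185), (np.int64(215), 543, 116, 177)]
129 [(np.int64(200), 517, 159, 149), (np.int64(211), 531, 115, 176), (np.int64(215), 543, 117, 169)]
131 [(np.int64(208), 524, 122, 167), (np.int64(212), 534, 117, 166)]
133 [(np.int64(207), 535, 154, 130), (np.int64(211), 530, 116, 161)]
135 [(np.int64(204), 523, 148, 132), (np.int64(208), 533, 143, 132)]
137 [(np.int64(201), 512, 145, 133), (np.int64(205), 521, 138, 134), (np.int64(209), 534, 140, 127)]
139 [(np.int64(199), 505, 144, 129), (np.int64(203), 513, 135, 132)]
141 [(np.int64(201), 507, 136, 127)]
```

View pics/s4.png

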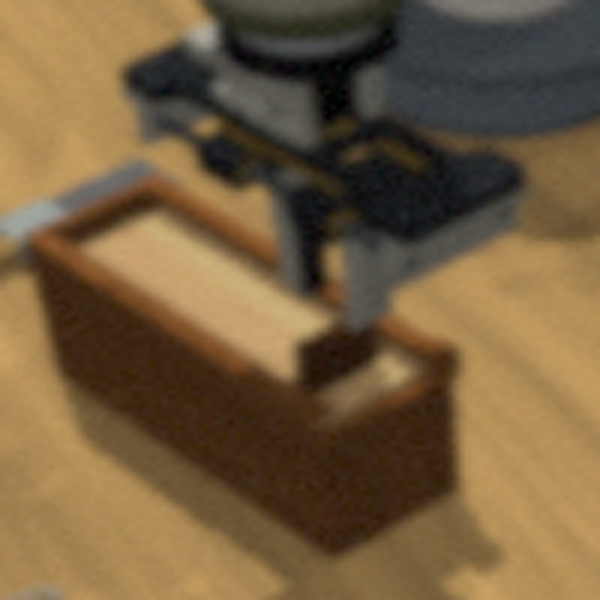

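Request:
{"method": "apply_moves", "body": {
  "moves": [
    [0, 0, -1.5, 0, 0, 0],
    [0, 0, -1.5, 0, 0, 0],
    [0, 0, -1, 0, 0, 0],
    [0, 0, 0, 0, 0, 0],
    [0, 0, 0, 0, 0, 0]
  ]
}}

```text
t: 6.38
position: [0.5274, 0.1455, 0.087]
orientation: [-3.119, -0.378, -0.0]
wrist_force: [0.2, 0.1, -0.8]
opening: 0.04
```

```bash
cat >> h.py <<'E'
def sidezoom(n,c=None,name='side',box=(70,190,150,250),f=5):
    p=cams.capture(name);a,b,c,d=box
    cv2.imwrite('pics/'+n+'.png',cv2.resize(p['color'][a:b,c:d,::-1],None,fx=f,fy=f,interpolation=2));return p
E
python3 - <<'E'
from h import *
sidezoom('s5')
p=cams.capture('wrist');save(p,'w5');o=arm.get_obs();print(o['position'],o['wrist_force'],o['opening'])
E
```

```text
[0.52767022 0.14548369 0.08745373] [ 0.15361917 -0.3999989  -1.21047147] 0.03984517087788557
```

View pics/s5.png

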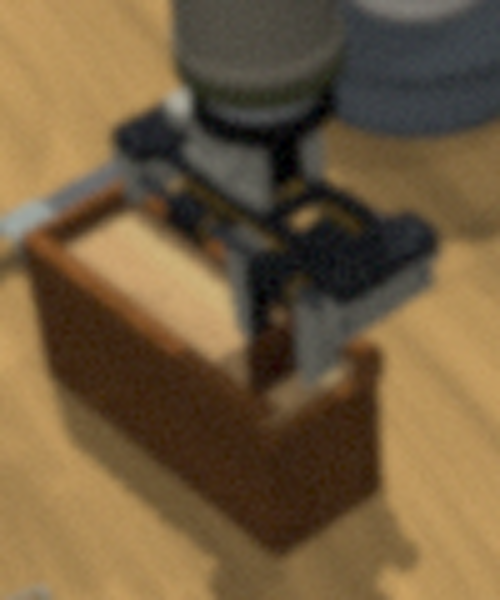

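View pics/w5.png

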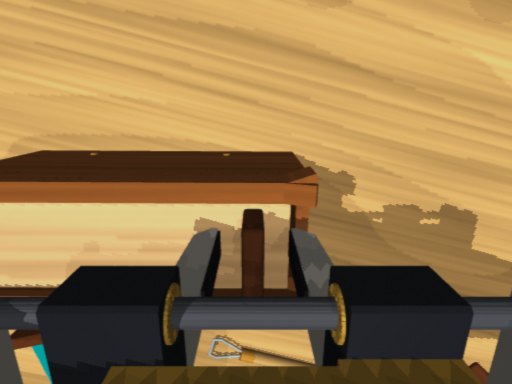

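Request:
{"method": "apply_moves", "body": {
  "moves": [
    [0, 0, -0.4, 0, 0, 0],
    [0, 0, 0, 0, 0, 0],
    [0, 0, 0, 0, 0, 0],
    [0, 0, 0, 0, 0, 0],
    [0, 0, 0, 0, 0, 0],
    [0, 0, 0, 0, 0, 0]
  ],
  "jaw": 0
}}

```text
t: 7.22
position: [0.5272, 0.1454, 0.0828]
orientation: [-3.119, -0.378, 0.0]
wrist_force: [-0.2, 0.4, -0.6]
opening: 0.0118
```

Request:
{"method": "apply_moves", "body": {
  "moves": [
    [0, 0, 0.3, 0, 0, 0],
    [0, 0, 0.35, 0, 0, 0],
    [0, 0, 0, 0, 0, 0],
    [0.25, -1, 0, 0, 0, 0],
    [0.5, -2, 0, 0, 0, 0],
    [0, 0, 0, 0, 0, 0]
  ]
}}

```text
t: 7.98
position: [0.5349, 0.1139, 0.0892]
orientation: [3.119, 0.375, -0.0]
wrist_force: [0.3, 0.5, -1.4]
opening: 0.0118
```

```bash
python3 - <<'E'
from h import *
sidezoom('s6')
p=cams.capture('wrist');save(p,'w6');o=arm.get_obs();print(o['position'],o['wrist_force'],o['opening'])
E
```

```text
[0.53461297 0.11516258 0.08915307] [ 0.53520772  0.26845949 -1.08942233] 0.011726559463690606
```

View pics/w6.png

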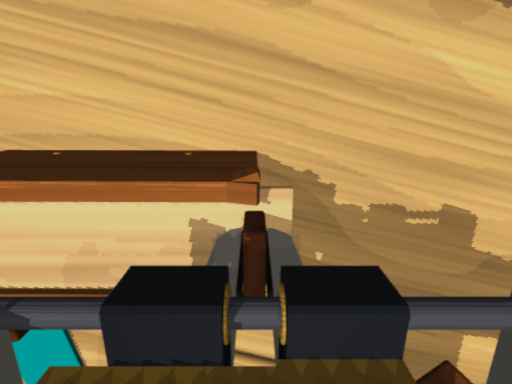

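Request:
{"method": "apply_moves", "body": {
  "moves": [
    [0.97, -3.88, 0, 0, 0, 0],
    [0.97, -3.88, 0, 0, 0, 0],
    [0.97, -3.88, 0, 0, 0, 0],
    [0.97, -3.88, 0, 0, 0, 0],
    [0.97, -3.88, 0, 0, 0, 0],
    [0.7, -2.9, 0, 0, 0, 0],
    [0, 0, 0, 0, 0, 0]
  ]
}}

```text
t: 8.95
position: [0.5904, -0.1091, 0.0892]
orientation: [3.119, 0.374, 0.0]
wrist_force: [0.2, 0.4, -0.5]
opening: 0.012
```

```bash
python3 - <<'E'
from h import *
sidezoom('s7',box=(60,260,120,320),f=3)
p=cams.capture('wrist');save(p,'w7');o=arm.get_obs();print(o['position'],o['wrist_force'],o['opening'])
E
```

```text
[ 0.5899535  -0.10686633  0.08899812] [-0.65923139  0.35291351 -1.10845673] 0.011911924571067564
```

View pics/s7.png

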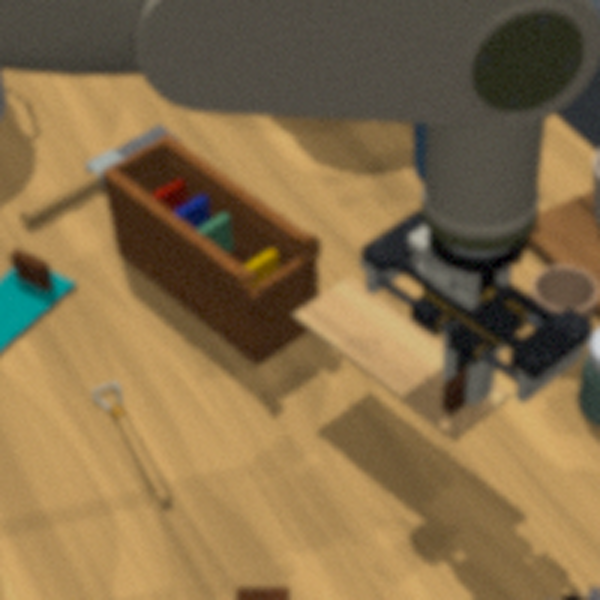

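View pics/w7.png

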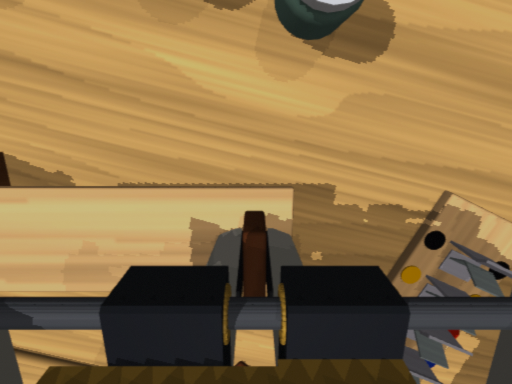

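Request:
{"method": "apply_moves", "body": {
  "moves": [
    [-3, 0, -2, 0, 0, 0],
    [-3, 0, -3, 0, 0, 0],
    [0, 0, -2, 0, 0, 0],
    [0, 0, -1.5, 0, 0, 0],
    [0, 0, -0.5, 0, 0, 0],
    [0, 0, 0, 0, 0, 0]
  ]
}}

```text
t: 9.8
position: [0.5307, -0.1073, -0.0005]
orientation: [3.119, 0.379, 0.0]
wrist_force: [-0.1, -0.3, -0.7]
opening: 0.0113
```

Request:
{"method": "apply_moves", "body": {
  "moves": [
    [0, 0, -0.3, 0, 0, 0],
    [0, 0, -0.2, 0, 0, 0],
    [0, 0, 0, 0, 0, 0]
  ]
}}

```text
t: 10.18
position: [0.5302, -0.1076, -0.0057]
orientation: [-3.119, -0.378, -0.0]
wrist_force: [0.1, 0.3, -1.1]
opening: 0.0118
```

Request:
{"method": "apply_moves", "body": {
  "moves": [
    [0, 0, -0.2, 0, 0, 0],
    [0, 0, -0.1, 0, 0, 0],
    [0, 0, 0, 0, 0, 0]
  ]
}}

```text
t: 10.55
position: [0.53, -0.1076, -0.0089]
orientation: [-3.119, -0.378, 0.0]
wrist_force: [0.3, 0.4, -1.6]
opening: 0.0119
```

Request:
{"method": "apply_moves", "body": {
  "moves": [
    [0, 0, 0, 0, 0, 0],
    [0, 0, 0, 0, 0, 0],
    [0, 0, 0, 0, 0, 0],
    [0, 0, 3, 0, 0, 0],
    [0, 0, 5, 0, 0, 0],
    [-1, -3, 5, 0, 0, 0],
    [-2, -4, 5, 0, 0, 0],
    [-2, -4, 5, 0, 0, 0]
  ],
  "jaw": 0.4
}}

```text
t: 11.55
position: [0.4823, -0.2129, 0.2162]
orientation: [3.118, 0.379, 0.001]
wrist_force: [0.6, -2.1, -0.3]
opening: 0.0372
```

Request:
{"method": "apply_moves", "body": {
  "moves": [
    [-1, -4, 2, 0, 0, 9],
    [0, -3, 2, 0, 0, 9],
    [0, 0, 0, 0, 0, 9],
    [0, 0, 0, 0, 0, 9],
    [0, 0, 0, 0, 0, 9],
    [0, 0, 0, 0, 0, 9],
    [0, 0, 0, 0, 0, 9],
    [0, 0, 0, 0, 0, 0]
  ]
}}

```text
t: 12.55
position: [0.4729, -0.2821, 0.2545]
orientation: [2.463, 1.951, 0.0]
wrist_force: [-0.7, 0.7, 0.1]
opening: 0.0374
```

```bash
python3 - <<'E'
from h import *
o=arm.get_obs();p=cams.capture('wrist');save(p,'w8');print(o['position'],o['wrist_force'],o['opening'],R.from_rotvec(o['orientation']).as_matrix()[:,1],o['joint_pos'])
W=cloud(p,o);np.save('pics/w8.npy',W)
for k in ['green','blue','red','yellow','black']:print(k,[(np.round(d['location'],3),round(d['score'],2)) for d in finder.look_for(k+'_slot',p)[:3]])
p=cams.capture('top');save(p,'t8')
E
```

```text
[ 0.47287423 -0.282098    0.25449112] [-0.72963208  0.65141003  0.11503628] 0.037389019917424896 [ 9.73421469e-01 -2.29021051e-01  3.70392777e-05] [-6.31022373e-01 -2.05790574e-02  1.54031239e+00  2.24733708e-05
  1.62182859e+00 -3.99949342e-01]
green [(array([ 0.502, -0.299,  0.018]), 0.56)]
blue []
red [(array([ 0.506, -0.297,  0.016]), 0.98)]
yellow [(array([ 0.502, -0.299,  0.011]), 0.86), (array([ 0.518, -0.116,  0.008]), 0.32)]
black []
```

View pics/w8.png

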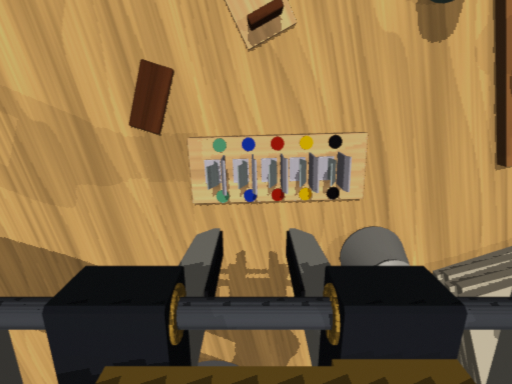

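View pics/t8.png

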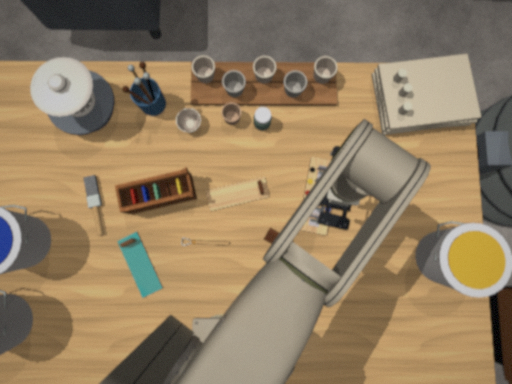

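```bash
python3 - <<'E'
from h import *
W=np.load('pics/w8.npy')
rect(W,.009,.020,(.35,.65),(-.37,-.22),'base')
c=cv2.imread('pics/w8.png');hsv=cv2.cvtColor(c,40)
P=W
def at(u,v):
    return np.nanmedian(W[v-1:v+2,u-1:u+2].reshape(-1,3),0)
# dots centers by local color segmentation
pts={'green':[(220,145),(222,196)],'blue':[(249,144),(250,196)],'red':[(277,144),(278,195)],'yellow':[(306,143),(305,194)],'black':[(335,142),(333,193)]}
for k,l in pts.items():
    r=[]
    for u,v in l:
        col=c[v,u].astype(int);y0,x0=v-9,u-9
        m=np.abs(c[y0:v+10,x0:u+10].astype(int)-col).sum(-1)<60
        yy,xx=np.where(m);r.append(at(int(round(xx.mean()+x0)),int(round(yy.mean()+y0))))
        print(k,xx.mean()+x0,yy.mean()+y0,m.sum(),r[-1].round(4))
    print('   mid',((r[0]+r[1])/2).round(4))
# plates
m=(W[...,2]>.045)&(W[...,2]<.075)&(W[...,0]>.35)&(W[...,0]<.65)&(W[...,1]<-.24)&(W[...,1]>-.36)
n,l,s,ce=cv2.connectedComponentsWithStats(m.astype(np.uint8))
for i in range(1,n):
    if s[i,4]>15: q=W[l==i];print(s[i],q.mean(0).round(4),q.min(0).round(4),q.max(0).round(4))
E
```

```text
base 9171 c [ 502.6 -302.1] size [ 96.3 250.2] axis 168.5 z 0.0133
green 219.04255319148936 144.84397163120568 141 [ 0.4312 -0.25    0.0145]
green 221.07865168539325 196.61797752808988 89 [ 0.4143 -0.3235  0.0148]
   mid [ 0.4227 -0.2868  0.0146]
blue 247.9237288135593 143.88983050847457 118 [ 0.4707 -0.258   0.0142]
blue 248.90243902439025 195.29268292682926 82 [ 0.4548 -0.3295  0.014 ]
   mid [ 0.4627 -0.2937  0.0141]
red 276.8 143.136 125 [ 0.5098 -0.2656  0.0152]
red 276.9514563106796 194.4757281553398 103 [ 0.4945 -0.3378  0.0142]
   mid [ 0.5021 -0.3017  0.0147]
yellow 305.978417266187 142.16546762589928 139 [ 0.5489 -0.2734  0.0149]
yellow 303.79787234042556 193.87234042553192 94 [ 0.5325 -0.3463  0.0153]
   mid [ 0.5407 -0.3099  0.0151]
black 334.79646017699116 141.44247787610618 113 [ 0.5883 -0.2814  0.0141]
black 332.59615384615387 192.7596153846154 104 [ 0.5735 -0.3544  0.0141]
   mid [ 0.5809 -0.3179  0.0141]
[283 157   5  37 176] [ 0.5095 -0.3028  0.0543] [ 0.5028 -0.3255  0.0457] [ 0.516  -0.2807  0.0593]
[313 156   7  37 235] [ 0.5487 -0.3101  0.0536] [ 0.5417 -0.334   0.0452] [ 0.5555 -0.2884  0.0588]
[342 156  10  36 266] [ 0.5876 -0.3189  0.0535] [ 0.5804 -0.3422  0.0453] [ 0.5948 -0.2965  0.0591]
[221 159   6  37 154] [ 0.4318 -0.2868  0.0548] [ 0.4251 -0.3105  0.0474] [ 0.4382 -0.2646  0.0589]
[252 158   6  37 174] [ 0.4707 -0.2948  0.0546] [ 0.464  -0.3186  0.0469] [ 0.4777 -0.2726  0.0586]
[300 163   4  24  86] [ 0.5307 -0.307   0.0517] [ 0.5256 -0.3224  0.0451] [ 0.536  -0.2926  0.0562]
[331 162   4  24  67] [ 0.5695 -0.315   0.0524] [ 0.5648 -0.3304  0.0453] [ 0.5754 -0.3007  0.0564]
[206 165   8  25 134] [ 0.4134 -0.2834  0.0511] [ 0.4079 -0.2986  0.0452] [ 0.4188 -0.2691  0.0565]
[238 165   6  24 116] [ 0.4524 -0.2918  0.0513] [ 0.4467 -0.3067  0.045 ] [ 0.4577 -0.2769  0.0567]
[269 164   5  24  98] [ 0.4914 -0.2998  0.0518] [ 0.486  -0.3148  0.045 ] [ 0.4964 -0.2848  0.0569]
```

Request:
{"method": "apply_moves", "body": {
  "moves": [
    [0, 5, 2, 0, 0, -8],
    [0, 5.5, 1, 0, 0, -8],
    [0, 5.5, 0, 0, 0, -8],
    [0, 5.5, 0, 0, 0, -8],
    [0, 5.5, 0, 0, 0, -8],
    [0, 5.5, 0, 0, 0, -8],
    [0, 5.5, 0, 0, 0, -8],
    [0, 5.5, 0, 0, 0, -7]
  ]
}}

```text
t: 13.9
position: [0.4727, 0.1547, 0.2847]
orientation: [3.12, 0.37, 0.001]
wrist_force: [0.9, 0.0, -0.4]
opening: 0.0374
```

Request:
{"method": "apply_moves", "body": {
  "moves": [
    [0, 2.5, 0, 0, 0, 0],
    [0, 1.5, 0, 0, 0, 0],
    [0, 0, 0, 0, 0, 0],
    [0, 0, 0, 0, 0, 0]
  ],
  "jaw": 0.28
}}

```text
t: 14.4
position: [0.4731, 0.1919, 0.2845]
orientation: [3.119, 0.376, -0.0]
wrist_force: [0.1, -0.7, -1.1]
opening: 0.0258
```

```bash
python3 - <<'E'
from h import *
o=arm.get_obs();p=cams.capture('wrist');save(p,'w9');print(o['t'],o['position'],o['wrist_force'],o['opening'],R.from_rotvec(o['orientation']).as_matrix()[:,1],o['joint_pos'])
W=cloud(p,o);np.save('pics/w9.npy',W)
for k in ['green','blue','red','yellow','black']:print(k,[(np.round(d['location'],3),round(d['score'],2)) for d in finder.look_for(k+'_tile',p)[:3]])
rect(W,.108,.118,(.38,.64),(.08,.36),'rails')
m=(W[...,2]>.078)&(W[...,2]<.092)&(W[...,0]>.4)&(W[...,0]<.62)&(W[...,1]<.36)&(W[...,1]>.1)
n,l,s,ce=cv2.connectedComponentsWithStats(m.astype(np.uint8))
for i in range(1,n):
    if s[i,4]>25: q=W[l==i];print(s[i],p['color'][l==i].mean(0).round(),q.mean(0).round(4),cv2.minAreaRect(q[:,:2].astype(np.float32)*1000))
E
```

```text
14.4 [0.47310132 0.19186877 0.28446966] [ 0.12954843 -0.69769141 -1.09039086] 0.02584558403391719 [ 2.37847290e-01 -9.71302457e-01  4.51566917e-04] [ 2.85181316e-01 -1.32633176e-01  1.59281033e+00 -4.50886628e-04
  1.68150201e+00  1.61577890e+00]
green [(array([0.506, 0.217, 0.088]), 0.8)]
blue [(array([0.497, 0.258, 0.087]), 0.66)]
red [(array([0.491, 0.291, 0.08 ]), 0.74)]
yellow [(array([0.518, 0.15 , 0.088]), 0.71), (array([0.497, 0.258, 0.087]), 0.44)]
black []
rails 4641 c [505.2 219.3] size [ 93.  225.1] axis 103.6 z 0.112
[ 150  113  178   53 1378] [120.  80.  20.] [0.4913 0.2023 0.087 ] ((503.7226257324219, 215.34156799316406), (62.05974578857422, 216.63002014160156), 13.434537887573242)
[267 113  26   1  26] [119.  67.  30.] [0.5457 0.1773 0.0909] ((545.6232299804688, 177.39578247070312), (0.08408259600400925, 29.83948516845703), 13.741279602050781)
[176 115  10  41 312] [143.  22.   9.] [0.4907 0.2891 0.0844] ((489.9969787597656, 289.536376953125), (49.66046905517578, 8.510040283203125), 13.647421836853027)
[205 116   9  41 290] [ 19.  46. 147.] [0.4982 0.2541 0.0846] ((497.5408630371094, 254.43638610839844), (49.39939880371094, 8.362110137939453), 13.537890434265137)
[235 117   7  41 282] [ 81. 147. 106.] [0.5052 0.2193 0.0848] ((504.8330993652344, 219.23312377929688), (49.30552291870117, 7.723052978515625), 12.786745071411133)
```

View pics/w9.png

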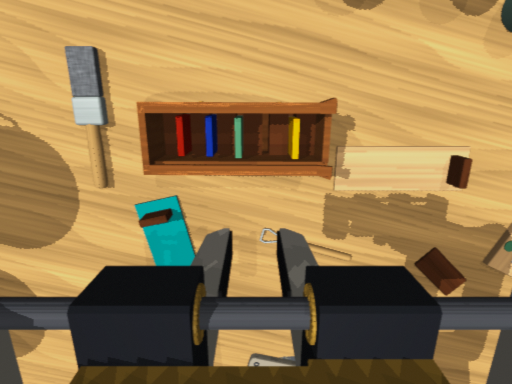

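```bash
python3 - <<'E'
from h import *
W=np.load('pics/w9.npy')
for v in (125,135,145): print([(u,round(float(W[v,u,2]),3)) for u in range(172,312,4)])
E
```

```text
[(172, 0.04), (176, 0.04), (180, 0.085), (184, 0.077), (188, 0.054), (192, 0.041), (196, 0.042), (200, 0.042), (204, 0.042), (208, 0.085), (212, 0.082), (216, 0.042), (220, 0.04), (224, 0.04), (228, 0.041), (232, 0.042), (236, 0.085), (240, 0.084), (244, 0.04), (248, 0.041), (252, 0.041), (256, 0.041), (260, 0.043), (264, 0.004), (268, 0.005), (272, 0.041), (276, 0.039), (280, 0.04), (284, 0.039), (288, 0.041), (292, 0.073), (296, 0.086), (300, 0.039), (304, 0.039), (308, 0.041)]
[(172, 0.042), (176, 0.042), (180, 0.085), (184, 0.081), (188, 0.057), (192, 0.041), (196, 0.041), (200, 0.042), (204, 0.04), (208, 0.085), (212, 0.084), (216, 0.047), (220, 0.042), (224, 0.039), (228, 0.041), (232, 0.04), (236, 0.086), (240, 0.083), (244, 0.04), (248, 0.041), (252, 0.041), (256, 0.041), (260, 0.041), (264, 0.005), (268, 0.005), (272, 0.043), (276, 0.04), (280, 0.039), (284, 0.041), (288, 0.041), (292, 0.079), (296, 0.086), (300, 0.041), (304, 0.042), (308, 0.042)]
[(172, 0.041), (176, 0.041), (180, 0.084), (184, 0.084), (188, 0.06), (192, 0.041), (196, 0.04), (200, 0.041), (204, 0.041), (208, 0.085), (212, 0.084), (216, 0.051), (220, 0.041), (224, 0.039), (228, 0.04), (232, 0.041), (236, 0.086), (240, 0.086), (244, 0.041), (248, 0.042), (252, 0.041), (256, 0.041), (260, 0.04), (264, 0.005), (268, 0.006), (272, 0.042), (276, 0.041), (280, 0.041), (284, 0.04), (288, 0.036), (292, 0.083), (296, 0.085), (300, 0.039), (304, 0.041), (308, 0.04)]
```

Request:
{"method": "apply_moves", "body": {
  "moves": [
    [1.6, 1.4, -4, 0, 0, 0],
    [1.6, 1.35, -4, 0, 0, 0],
    [0, 0, -4, 0, 0, 0],
    [0, 0, -3, 0, 0, 0],
    [0, 0, -2, 0, 0, 0],
    [0, 0, 0, 0, 0, 0]
  ]
}}

```text
t: 15.45
position: [0.5039, 0.2199, 0.113]
orientation: [3.118, 0.377, -0.004]
wrist_force: [-0.1, -0.1, 0.3]
opening: 0.0264
```

```bash
python3 - <<'E'
from h import *
o=arm.get_obs();p=cams.capture('wrist');save(p,'w10');print(o['t'],o['position'],o['wrist_force'],o['opening'],R.from_rotvec(o['orientation']).as_matrix()[:,1])
E
```

```text
15.45 [0.50386304 0.21987695 0.11304263] [-0.13672341 -0.1150523   0.28419856] 0.026351842329443206 [ 2.38594391e-01 -9.71119285e-01  2.26754162e-04]
```

View pics/w10.png

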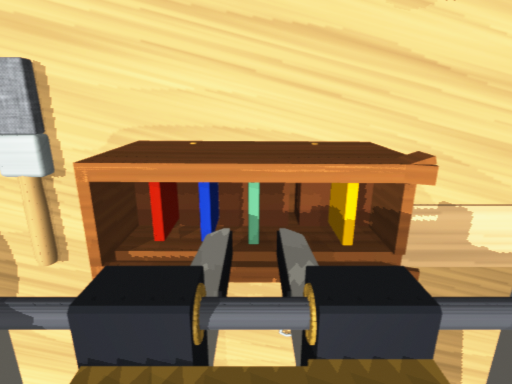

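Request:
{"method": "apply_moves", "body": {
  "moves": [
    [0, 0, -2.5, 0, 0, 0],
    [0, 0, -2, 0, 0, 0],
    [0, 0, -1.6, 0, 0, 0],
    [0, 0, -1, 0, 0, 0],
    [0, 0, 0, 0, 0, 0]
  ]
}}

```text
t: 16.12
position: [0.5043, 0.2202, 0.0427]
orientation: [3.118, 0.378, -0.002]
wrist_force: [0.4, 0.0, -0.2]
opening: 0.0262
```

Request:
{"method": "apply_moves", "body": {
  "moves": [
    [0, 0, 0, 0, 0, 0],
    [0, 0, 0, 0, 0, 0],
    [0, 0, 0, 0, 0, 0],
    [0, 0, 0, 0, 0, 0]
  ],
  "jaw": 0
}}

```text
t: 16.62
position: [0.5055, 0.2206, 0.0442]
orientation: [-3.119, -0.378, -0.002]
wrist_force: [-0.9, -0.2, 4.3]
opening: 0.0079
```

Request:
{"method": "apply_moves", "body": {
  "moves": [
    [0, 0, 2, 0, 0, 0],
    [0, 0, 3, 0, 0, 0],
    [0, 0, 4, 0, 0, 0],
    [0, 0, 4, 0, 0, 0],
    [-0.5, -4, 1, 0, 0, 0],
    [-0.8, -5.5, 0, 0, 0, 8],
    [-0.8, -5.5, 0, 0, 0, 8],
    [-0.8, -5.5, 0, 0, 0, 8]
  ]
}}

```text
t: 17.62
position: [0.4752, 0.0139, 0.1833]
orientation: [2.969, 1.026, 0.0]
wrist_force: [0.6, -0.1, -0.9]
opening: 0.0079
```

Request:
{"method": "apply_moves", "body": {
  "moves": [
    [-0.9, -5.5, 0, 0, 0, 8],
    [-0.9, -5.5, 0, 0, 0, 8],
    [-0.9, -5.5, 0, 0, 0, 8],
    [-0.9, -5.5, 0, 0, 0, 8],
    [-0.9, -5, 0, 0, 0, 8],
    [-0.8, -3, 0, 0, 0, 0.8],
    [0, 0, 0, 0, 0, 0],
    [0, 0, 0, 0, 0, 0]
  ]
}}

```text
t: 18.62
position: [0.4229, -0.2839, 0.1832]
orientation: [-2.431, -1.989, -0.0]
wrist_force: [-0.1, 0.1, -0.4]
opening: 0.0078
```

```bash
cat >> h.py <<'E'
def st():
    o=arm.get_obs();y=R.from_rotvec(o['orientation']).as_matrix()
    print(round(o['t'],2),o['position'].round(4),'yaw',np.degrees(np.arctan2(y[1,1],y[0,1])).round(2),'z',y[:,2].round(4),'F',o['wrist_force'].round(1),'op',round(o['opening'],4));return o
E
python3 - <<'E'
from h import *
o=st();p=cams.capture('wrist');save(p,'w11')
sidezoom('s11',box=(180,340,200,360),f=4)
E
```

```text
18.62 [ 0.4229 -0.2839  0.1832] yaw -11.42 z [-3.e-04  8.e-04 -1.e+00] F [-0.1  0.1 -0.4] op 0.0078
```

View pics/w11.png

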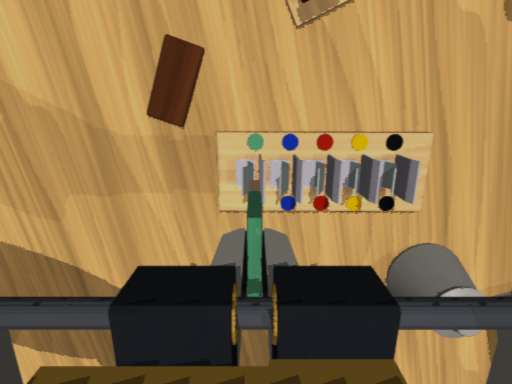

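View pics/s11.png

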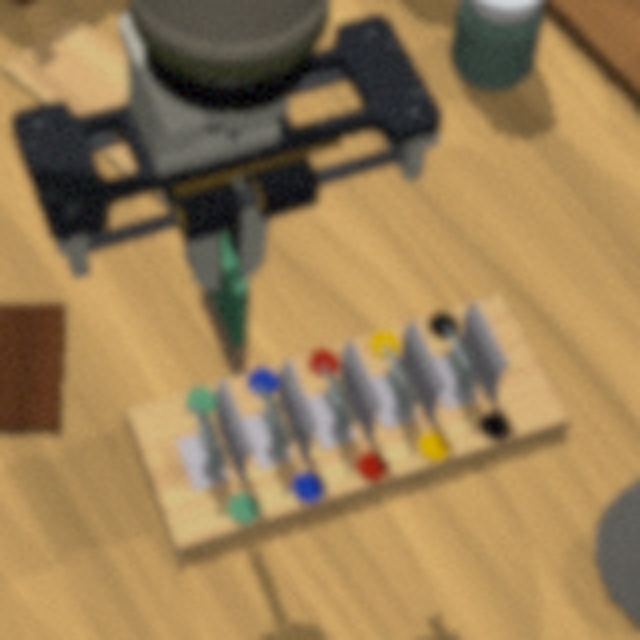

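```bash
cat >> h.py <<'E'
def tool(p):
    H=p['hand_eye'];z=p['range_z'];K=p['mtx'];u,v=np.meshgrid(np.arange(512),np.arange(384))
    return np.stack([(u-K[0,2])/K[0,0]*z,(v-K[1,2])/K[1,1]*z,z],-1)@H[:3,:3].T+H[:3,3]
def held(p):
    P=tool(p);m=(np.abs(P[...,1])<.012)&(P[...,0]>-.04)&(P[...,0]<.045)&(P[...,2]>-.045)&(P[...,2]<.06)
    hs=p['color'].astype(int);m&=(hs.max(-1)-hs.min(-1)>45)
    q=P[m];print('held n',m.sum(),'x',np.percentile(q[:,0],[5,50,95,99]).round(4),'y',np.percentile(q[:,1],[2,50,98]).round(4),'z',np.percentile(q[:,2],[1,50,99]).round(4))
    for a,b in [(-.05,-.02),(-.02,0),(0,.02),(.02,.04)]:
        s=q[(q[:,2]>a)&(q[:,2]<b)]
        if len(s): print('  z',a,b,len(s),'ymid',((s[:,1].min()+s[:,1].max())/2).round(4),'xmed',np.median(s[:,0]).round(4))
def rack(p,o):
    W=cloud(p,o);m=(W[...,2]>.009)&(W[...,2]<.02)&(W[...,0]>.33)&(W[...,0]<.68)&(W[...,1]>-.40)&(W[...,1]<-.2)
    rect(W,.0095,.0195,(.35,.65),(-.38,-.22),'base')
    for name,k in zip('GBRYK',range(5)):
        pass
    m=(W[...,2]>.052)&(W[...,2]<.064)&(W[...,0]>.35)&(W[...,0]<.65)&(W[...,1]<-.24)&(W[...,1]>-.37)
    n,l,s,ce=cv2.connectedComponentsWithStats(m.astype(np.uint8))
    for i in range(1,n):
        if s[i,4]>20: q=W[l==i];r=cv2.minAreaRect(q[:,:2].astype(np.float32)*1000);print(np.round(r[0],1),np.round(r[1],1),round(r[2],1),q[:,2].max().round(4))
E
python3 - <<'E'
from h import *
o=st();p=cams.capture('wrist');held(p);rack(p,o)
E
```

```text
18.73 [ 0.4232 -0.2836  0.1834] yaw -11.33 z [-0.e+00  4.e-04 -1.e+00] F [ 0.5 -1.1 -0.4] op 0.0077
held n 886 x [-0.0121  0.0061  0.0213  0.0224] y [-0.0029  0.0003  0.0044] z [-0.0422 -0.0408 -0.0217]
  z -0.05 -0.02 883 ymid 0.0012 xmed 0.0061
  z 0.02 0.04 3 ymid 0.0019 xmed 0.0226
base 11761 c [ 502.7 -302.3] size [ 96.3 250.2] axis 168.3 z 0.0134
[ 431.9 -287.7] [46.2  5.2] 79.0 0.0587
[ 470.9 -295.7] [45.9  5.5] 78.4 0.059
[ 510.  -303.6] [46.4  5.8] 78.4 0.0588
[ 549.2 -311.4] [45.8  6. ] 78.7 0.0585
[ 588.3 -319.8] [46.4  6.2] 78.5 0.0588
[ 412.2 -283.5] [29.7  3.2] 78.1 0.0569
[ 450.9 -291.3] [29.9  3. ] 77.2 0.0564
[ 489.8 -299.3] [29.5  2.7] 77.4 0.0566
[ 528.8 -307.3] [28.6  3.1] 77.9 0.0569
[ 567.5 -315.3] [30.1  1.8] 78.4 0.0567
```

Request:
{"method": "apply_moves", "body": {
  "moves": [
    [0, 0, -2.5, 0, 0, -0.2],
    [0, 0, -2.5, 0, 0, 0],
    [0, 0, -2.5, 0, 0, 0],
    [0, 0, 0, 0, 0, 0],
    [0, 0, 0, 0, 0, 0]
  ]
}}

```text
t: 19.4
position: [0.4236, -0.2845, 0.1096]
orientation: [2.433, 1.986, 0.0]
wrist_force: [0.6, 0.1, -0.2]
opening: 0.0078
```

```bash
python3 - <<'E'
from h import *
o=st();p=cams.capture('wrist');save(p,'w12')
sidezoom('s12',box=(180,340,200,360),f=4)
E
```

```text
19.4 [ 0.4236 -0.2845  0.1096] yaw -11.54 z [ 9.e-04 -7.e-04 -1.e+00] F [ 0.6  0.1 -0.2] op 0.0078
```

View pics/s12.png

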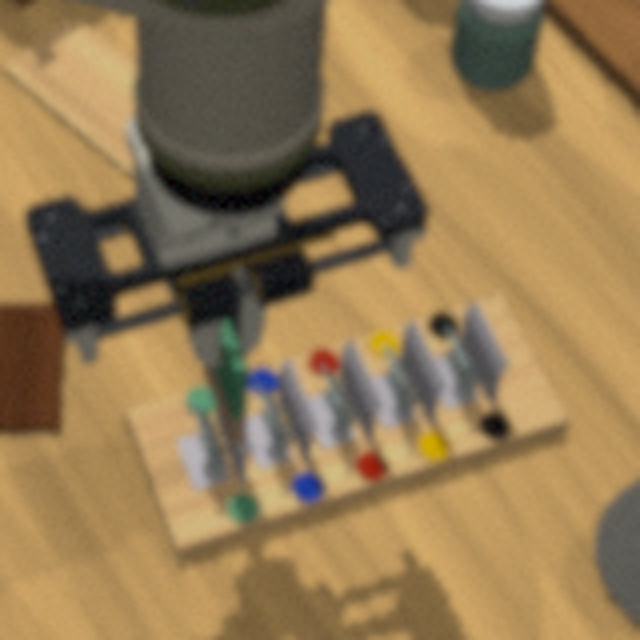

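View pics/w12.png

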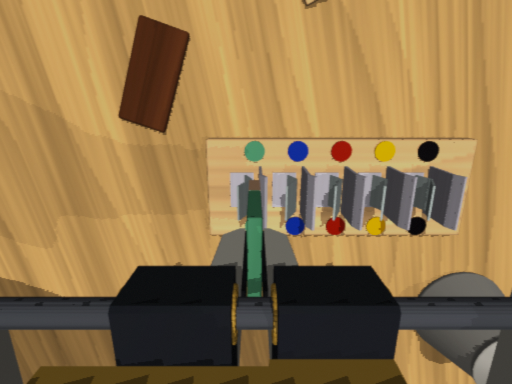

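Request:
{"method": "apply_moves", "body": {
  "moves": [
    [0, 0, -1, 0, 0, 0],
    [0, 0, -1, 0, 0, 0],
    [0, 0, -1, 0, 0, 0],
    [0, 0, -0.5, 0, 0, 0],
    [0, 0, 0, 0, 0, 0]
  ]
}}

```text
t: 20.12
position: [0.4232, -0.2847, 0.0733]
orientation: [2.434, 1.986, 0.001]
wrist_force: [3.7, 0.7, -0.6]
opening: 0.0078
```

```bash
python3 - <<'E'
from h import *
o=st();p=cams.capture('wrist');save(p,'w13');held(p)
sidezoom('s13',box=(180,340,200,360),f=4)
E
```

```text
20.12 [ 0.4232 -0.2847  0.0733] yaw -11.58 z [ 6.e-04 -1.e-04 -1.e+00] F [ 3.7  0.7 -0.6] op 0.0078
held n 1515 x [-0.0114  0.017   0.0412  0.0437] y [-0.0101  0.0003  0.0107] z [-0.042  -0.0402  0.06  ]
  z -0.05 -0.02 909 ymid 0.0037 xmed 0.0059
  z 0 0.02 1 ymid 0.0107 xmed 0.022
  z 0.02 0.04 13 ymid 0.0034 xmed 0.0224
```

View pics/s13.png

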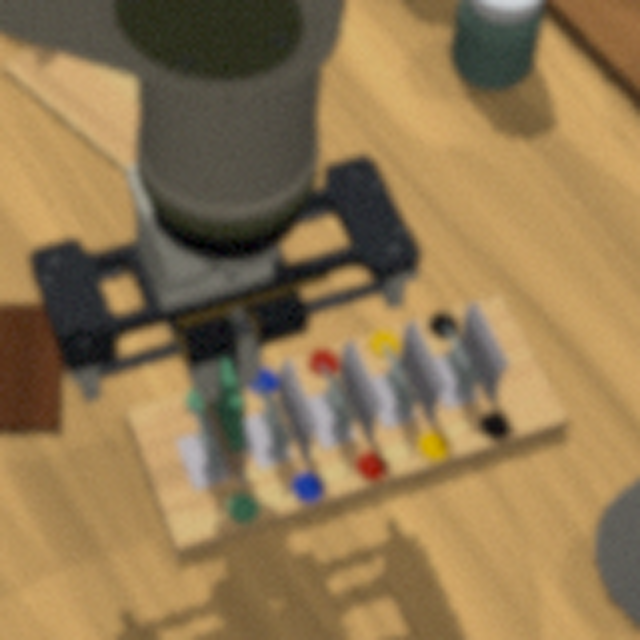

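Request:
{"method": "apply_moves", "body": {
  "moves": [
    [0, 0, -0.6, 0, 0, 0],
    [0, 0, -0.6, 0, 0, 0],
    [0, 0, -0.6, 0, 0, 0],
    [0, 0, 0, 0, 0, 0]
  ]
}}

```text
t: 20.72
position: [0.4231, -0.2848, 0.055]
orientation: [2.434, 1.986, 0.0]
wrist_force: [4.8, -3.1, -2.4]
opening: 0.0077
```

Request:
{"method": "apply_moves", "body": {
  "moves": [
    [0, 0, -0.3, 0, 0, 0],
    [0, 0, -0.2, 0, 0, 0],
    [0, 0, 0, 0, 0, 0]
  ]
}}

```text
t: 21.1
position: [0.4236, -0.285, 0.0521]
orientation: [2.433, 1.985, 0.001]
wrist_force: [-0.1, 1.9, 14.1]
opening: 0.0079
```

```bash
python3 - <<'E'
from h import *
o=st();p=cams.capture('wrist');save(p,'w14');held(p)
sidezoom('s14',box=(180,340,200,360),f=4)
E
```

```text
21.1 [ 0.4236 -0.285   0.0521] yaw -11.58 z [ 1.1e-03 -8.0e-04 -1.0e+00] F [-0.1  1.9 14.1] op 0.0079
held n 2027 x [-0.0102  0.0214  0.0428  0.0444] y [-0.011   0.0003  0.0115] z [-0.042   0.0371  0.0403]
  z -0.05 -0.02 907 ymid 0.0037 xmed 0.0059
  z -0.02 0 4 ymid 0.0098 xmed 0.0219
  z 0 0.02 6 ymid 0.0022 xmed 0.0222
  z 0.02 0.04 1042 ymid 0.0 xmed 0.0319
```

View pics/s14.png

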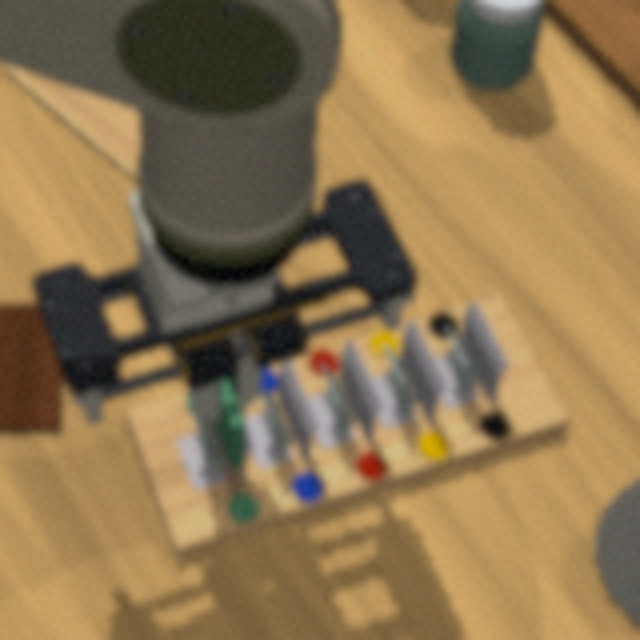

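Request:
{"method": "apply_moves", "body": {
  "moves": [
    [0, 0, 0, 0, 0, 0],
    [0, 0, 0, 0, 0, 0],
    [0, 0, 0, 0, 0, 0],
    [0, 0, 2, 0, 0, 0],
    [0, 0, 4, 0, 0, 0],
    [0, 0, 4, 0, 0, 0],
    [0, 4, 4, 0, 0, 0],
    [0, 4, 0, 0, 0, 0]
  ],
  "jaw": 0.28
}}

```text
t: 22.2
position: [0.4245, -0.2051, 0.1942]
orientation: [2.431, 1.981, 0.003]
wrist_force: [0.1, -0.1, -0.1]
opening: 0.0262
```

```bash
cat >> h.py <<'E'
def tiles(p,o):
    W=cloud(p,o);c=np.array([.5025,-.3022]);a=np.radians(-11.6);d=np.array([np.cos(a),np.sin(a)]);n=np.array([-d[1],d[0]])
    L=np.stack([(W[...,:2]-c)@d,(W[...,:2]-c)@n,W[...,2]],-1)
    for s,k in zip((-.08,-.04,0,.04,.08),'GBRYK'):
        m=(np.abs(L[...,0]-s)<.012)&(np.abs(L[...,1])<.045)&(L[...,2]>.078)&(L[...,2]<.13)
        if m.sum()<15: continue
        q=L[m];t=np.percentile(q[:,2],90);q=q[q[:,2]>t-.006]
        r=cv2.minAreaRect((q[:,:2]-[s,0]).astype(np.float32)*1000);print(k,m.sum(),'top',t.round(4),'c',np.round(r[0],1),np.round(r[1],1),round(r[2],1))
E
python3 - <<'E'
from h import *
o=st();p=cams.capture('wrist');save(p,'w15');tiles(p,o)
E
```

```text
22.2 [ 0.4245 -0.2051  0.1942] yaw -11.66 z [ 0.005  -0.0031 -1.    ] F [ 0.1 -0.1 -0.1] op 0.0262
G 394 top 0.0938 c [ 0.  -0.7] [ 7.6 50. ] 0.6
```

View pics/w15.png

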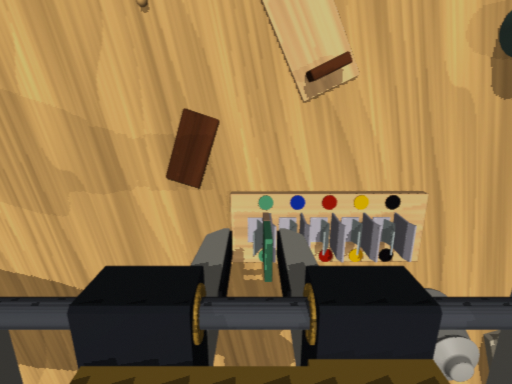

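Request:
{"method": "apply_moves", "body": {
  "moves": [
    [0.9, 5.5, 0, 0, 0, -8],
    [0.9, 5.5, 0, 0, 0, -8],
    [0.9, 5.5, 0, 0, 0, -8],
    [0.9, 5.5, 0, 0, 0, -8],
    [0.9, 5.5, 0, 0, 0, -8],
    [0.9, 5.5, 0, 0, 0, -8],
    [0.9, 5.5, 0, 0, 0, -8],
    [0.7, 5, 0, 0, 0, -8.6]
  ]
}}

```text
t: 23.25
position: [0.4926, 0.2321, 0.1897]
orientation: [3.119, 0.371, -0.002]
wrist_force: [0.7, -0.6, -0.4]
opening: 0.0262
```

Request:
{"method": "apply_moves", "body": {
  "moves": [
    [0.2, 2.4, 0, 0, 0, 0],
    [0, 0, -3, 0, 0, 0],
    [0, 0, -3, 0, 0, 0],
    [0, 0, -2, 0, 0, 0],
    [0, 0, 0, 0, 0, 0]
  ]
}}

```text
t: 23.88
position: [0.4934, 0.2536, 0.1083]
orientation: [3.118, 0.377, -0.006]
wrist_force: [0.3, -0.9, 1.2]
opening: 0.0258
```

```bash
cat >> h.py <<'E'
def boxt(p,o):
    # tile tops in tool frame and world
    W=cloud(p,o);P=tool(p);c=np.array([.5045,.2195]);a=np.radians(103.8);d=np.array([np.cos(a),np.sin(a)]);n=np.array([-d[1],d[0]])
    L=np.stack([(W[...,:2]-c)@d,(W[...,:2]-c)@n,W[...,2]],-1)
    for s in (-.072,0,.036,.072):
        m=(np.abs(L[...,0]-s)<.012)&(np.abs(L[...,1])<.030)&(L[...,2]>.082)&(L[...,2]<.09)
        if m.sum()<15: continue
        q=P[m];r=cv2.minAreaRect(q[:,:2].astype(np.float32)*1000);print(s,m.sum(),'tool c',np.round(r[0],1),np.round(r[1],1),round(r[2],1),'world',cv2.minAreaRect(W[m][:,:2].astype(np.float32)*1000)[0])
E
python3 - <<'E'
from h import *
o=st();p=cams.capture('wrist');save(p,'w16');boxt(p,o)
E
```

```text
23.88 [0.4934 0.2536 0.1083] yaw -76.19 z [-0.0039 -0.0016 -1.    ] F [ 0.3 -0.9  1.2] op 0.0258
-0.072 962 tool c [ -0.3 107.3] [23.4 52.7] 89.2 world (518.6272583007812, 149.30755615234375)
0 30 tool c [-25.5  45.1] [1.2 4.9] 4.7 world (479.2555236816406, 203.6688690185547)
0.036 869 tool c [ 0.1 -1.9] [23.5 53.2] 86.6 world (492.9674072265625, 255.48992919921875)
0.072 712 tool c [ -0.6 -37.2] [55.7 14. ] 8.9 world (483.8173522949219, 289.5630187988281)
```

View pics/w16.png

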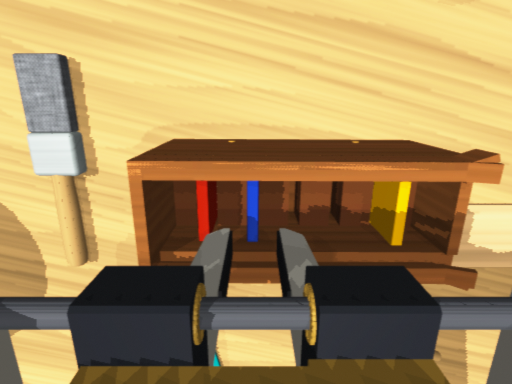

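Request:
{"method": "apply_moves", "body": {
  "moves": [
    [0, 0.1, -2.5, 0, 0, 0],
    [0, 0, -2, 0, 0, 0],
    [0, 0, -1.4, 0, 0, 0],
    [0, 0, -0.7, 0, 0, 0],
    [0, 0, 0, 0, 0, 0]
  ]
}}

```text
t: 24.55
position: [0.4947, 0.2553, 0.0442]
orientation: [3.119, 0.378, -0.001]
wrist_force: [0.3, -0.0, -0.7]
opening: 0.0261
```

Request:
{"method": "apply_moves", "body": {
  "moves": [
    [0, 0, 0, 0, 0, 0],
    [0, 0, 0, 0, 0, 0],
    [0, 0, 0, 0, 0, 0],
    [0, 0, 0, 0, 0, 0]
  ],
  "jaw": 0
}}

```text
t: 25.05
position: [0.4954, 0.2556, 0.0452]
orientation: [-3.118, -0.378, -0.002]
wrist_force: [-0.1, -0.3, 4.1]
opening: 0.0075
```

Request:
{"method": "apply_moves", "body": {
  "moves": [
    [0, 0, 2, 0, 0, 0],
    [0, 0, 3, 0, 0, 0],
    [0, 0, 4, 0, 0, 0],
    [0, 0, 4, 0, 0, 0],
    [-0.3, -4, 1, 0, 0, 0],
    [-0.3, -5.7, 0, 0, 0, 8],
    [-0.3, -5.7, 0, 0, 0, 8],
    [-0.3, -5.7, 0, 0, 0, 8]
  ]
}}

```text
t: 26.05
position: [0.4826, 0.0428, 0.1858]
orientation: [2.969, 1.026, 0.002]
wrist_force: [1.3, -0.3, -1.0]
opening: 0.0075
```

Request:
{"method": "apply_moves", "body": {
  "moves": [
    [-0.3, -5.7, 0, 0, 0, 8],
    [-0.3, -5.7, 0, 0, 0, 8],
    [-0.3, -5.7, 0, 0, 0, 8],
    [-0.3, -5.7, 0, 0, 0, 8],
    [-0.3, -5.7, 0, 0, 0, 8],
    [-0.3, -5.1, 0, 0, 0, 0.6],
    [0, 0, 0, 0, 0, 0],
    [0, 0, 0, 0, 0, 0]
  ]
}}

```text
t: 27.05
position: [0.4648, -0.2914, 0.1851]
orientation: [-2.435, -1.985, -0.001]
wrist_force: [-0.4, 0.6, -0.4]
opening: 0.0077
```

```bash
python3 - <<'E'
from h import *
o=st();p=cams.capture('wrist');save(p,'w17');held(p);tiles(p,o)
E
```

```text
27.05 [ 0.4648 -0.2914  0.1851] yaw -11.64 z [ 3.e-04  4.e-04 -1.e+00] F [-0.4  0.6 -0.4] op 0.0077
held n 1554 x [-0.0192  0.0089  0.0264  0.0265] y [-0.0033  0.0003  0.0041] z [-0.0431 -0.0396  0.005 ]
  z -0.05 -0.02 1404 ymid -0.0002 xmed 0.0068
  z -0.02 0 108 ymid 0.0004 xmed 0.0263
  z 0 0.02 39 ymid 0.0004 xmed 0.0261
  z 0.02 0.04 3 ymid 0.0004 xmed 0.0261
G 553 top 0.0937 c [-0.  -1.1] [ 8.6 50.7] 0.2
```

View pics/w17.png

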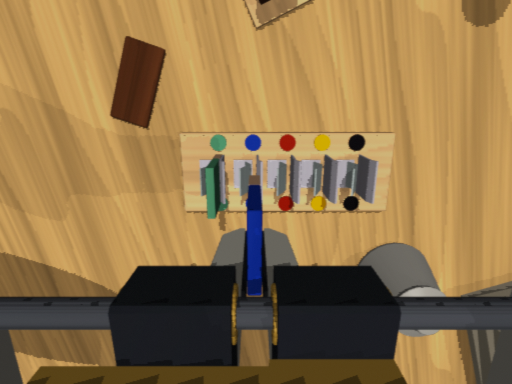

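Request:
{"method": "apply_moves", "body": {
  "moves": [
    [-0.2, -0.4, -2, 0, 0, 0],
    [0, 0, -3, 0, 0, 0],
    [0, 0, -2.5, 0, 0, 0],
    [0, 0, 0, 0, 0, 0],
    [0, 0, 0, 0, 0, 0]
  ]
}}

```text
t: 27.72
position: [0.4631, -0.2953, 0.1099]
orientation: [2.433, 1.987, 0.0]
wrist_force: [0.0, 0.2, -0.6]
opening: 0.0078
```

```bash
python3 - <<'E'
from h import *
o=st();p=cams.capture('wrist');save(p,'w18')
E
```

```text
27.73 [ 0.4631 -0.2953  0.1099] yaw -11.54 z [ 3.e-04 -2.e-04 -1.e+00] F [ 0.   0.2 -0.6] op 0.0078
```

View pics/w18.png

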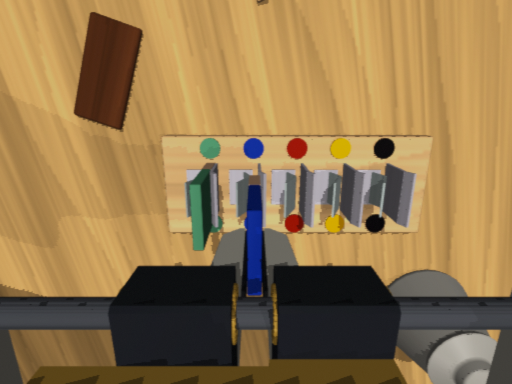

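Request:
{"method": "apply_moves", "body": {
  "moves": [
    [-0.05, 0, -1, 0, 0, 0],
    [0, 0, -1, 0, 0, 0],
    [0, 0, -1, 0, 0, 0],
    [0, 0, -0.5, 0, 0, 0],
    [0, 0, 0, 0, 0, 0]
  ]
}}

```text
t: 28.4
position: [0.4622, -0.2954, 0.0738]
orientation: [-2.434, -1.985, 0.0]
wrist_force: [1.4, -0.8, -3.1]
opening: 0.0082
```

Request:
{"method": "apply_moves", "body": {
  "moves": [
    [0, 0, -0.6, 0, 0, 0],
    [0, 0, -0.6, 0, 0, 0],
    [0, 0, -0.6, 0, 0, 0],
    [0, 0, 0, 0, 0, 0]
  ]
}}

```text
t: 28.9
position: [0.4622, -0.296, 0.0565]
orientation: [2.434, 1.986, -0.001]
wrist_force: [-1.2, -1.6, -0.2]
opening: 0.0079
```

Request:
{"method": "apply_moves", "body": {
  "moves": [
    [0, 0, -0.3, 0, 0, 0],
    [0, 0, -0.3, 0, 0, 0],
    [0, 0, 0, 0, 0, 0]
  ]
}}

```text
t: 29.28
position: [0.4624, -0.2961, 0.053]
orientation: [2.434, 1.986, -0.001]
wrist_force: [-10.5, 4.8, 22.4]
opening: 0.0074
```

```bash
python3 - <<'E'
from h import *
o=st();p=cams.capture('wrist');save(p,'w19');held(p);tiles(p,o)
sidezoom('s19',box=(180,340,200,360),f=4)
E
```

```text
29.27 [ 0.4624 -0.2961  0.053 ] yaw -11.58 z [-2.e-04 -8.e-04 -1.e+00] F [-10.5   4.8  22.4] op 0.0074
held n 2541 x [-0.0167  0.0228  0.0419  0.0443] y [-0.0109  0.0003  0.011 ] z [-0.0415 -0.0351  0.041 ]
  z -0.05 -0.02 1395 ymid 0.0032 xmed 0.0068
  z -0.02 0 134 ymid 0.0037 xmed 0.0262
  z 0 0.02 50 ymid 0.0011 xmed 0.0263
  z 0.02 0.04 700 ymid 0.0 xmed 0.0353
G 1334 top 0.0935 c [-0.1  7.4] [ 8.7 33.7] 0.5
B 2986 top 0.1185 c [-0.2 -0.6] [15.5 23.7] 89.1
```

View pics/s19.png

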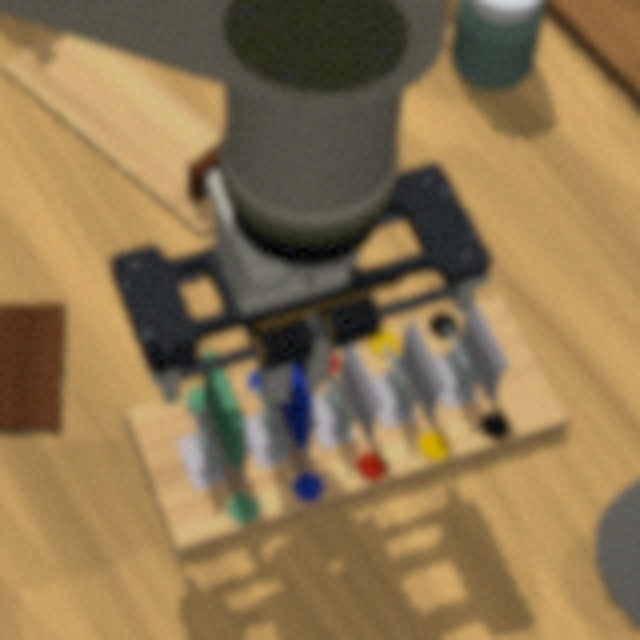

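View pics/w19.png

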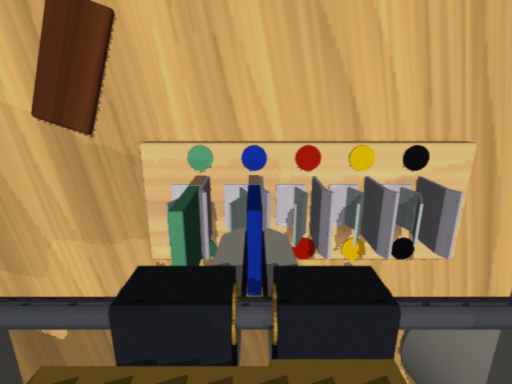

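Request:
{"method": "apply_moves", "body": {
  "moves": [
    [0, 0, 0, 0, 0, 0],
    [0, 0, 0, 0, 0, 0],
    [0, 0, 0, 0, 0, 0],
    [0, 0, 2, 0, 0, 0],
    [0, 0, 4, 0, 0, 0],
    [0, 0, 4, 0, 0, 0],
    [0, 4, 4, 0, 0, 0],
    [0, 4, 0, 0, 0, 0]
  ],
  "jaw": 0.28
}}

```text
t: 30.38
position: [0.4644, -0.2162, 0.1946]
orientation: [2.43, 1.98, 0.004]
wrist_force: [0.2, -0.1, -0.6]
opening: 0.0259
```

```bash
python3 - <<'E'
from h import *
o=st();p=cams.capture('wrist');save(p,'w20');tiles(p,o)
E
```

```text
30.38 [ 0.4644 -0.2162  0.1946] yaw -11.65 z [ 0.0061 -0.0033 -1.    ] F [ 0.2 -0.1 -0.6] op 0.0259
G 87 top 0.0935 c [  2.8 -11.4] [29.6  3.2] 88.1
B 411 top 0.0938 c [ 0.1 -0.4] [50.3  8.1] 88.8
```

Request:
{"method": "apply_moves", "body": {
  "moves": [
    [0.3, 6, 0, 0, 0, -8],
    [0.3, 6, 0, 0, 0, -8],
    [0.3, 6, 0, 0, 0, -8],
    [0.3, 6, 0, 0, 0, -8],
    [0.3, 6, 0, 0, 0, -8],
    [0.3, 6, 0, 0, 0, -8],
    [0.3, 6, 0, 0, 0, -8],
    [0.3, 6, 0, 0, 0, -8.6]
  ],
  "jaw": 0.22
}}

```text
t: 31.42
position: [0.4861, 0.2663, 0.1901]
orientation: [3.119, 0.371, -0.0]
wrist_force: [1.0, 0.1, 0.6]
opening: 0.0205
```

Request:
{"method": "apply_moves", "body": {
  "moves": [
    [0.2, 2.6, 0, 0, 0, 0],
    [0, 0, -3, 0, 0, 0],
    [0, 0, -3, 0, 0, 0],
    [0, 0, -2, 0, 0, 0],
    [0, 0, 0, 0, 0, 0]
  ]
}}

```text
t: 32.05
position: [0.487, 0.2896, 0.1083]
orientation: [3.118, 0.378, -0.006]
wrist_force: [-0.1, -0.3, 0.7]
opening: 0.0206
```

```bash
python3 - <<'E'
from h import *
o=st();p=cams.capture('wrist');save(p,'w21')
E
```

```text
32.05 [0.487  0.2896 0.1083] yaw -76.19 z [-0.0036 -0.0017 -1.    ] F [-0.1 -0.3  0.7] op 0.0206
```

View pics/w21.png

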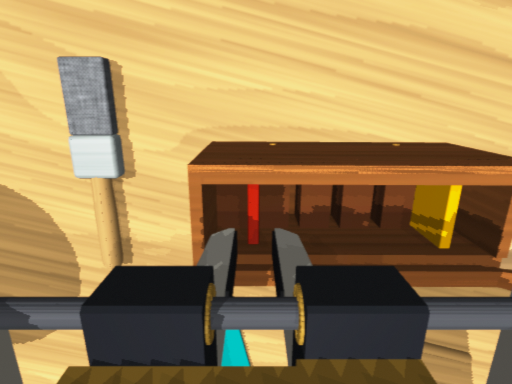

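Request:
{"method": "apply_moves", "body": {
  "moves": [
    [0, 0, -2.5, 0, 0, 0],
    [0, 0, -2, 0, 0, 0],
    [0, 0, -1.4, 0, 0, 0],
    [0, 0, -0.7, 0, 0, 0],
    [0, 0, 0, 0, 0, 0]
  ]
}}

```text
t: 32.72
position: [0.4882, 0.2903, 0.0441]
orientation: [3.119, 0.378, -0.001]
wrist_force: [0.4, -0.4, -0.1]
opening: 0.0205
```

Request:
{"method": "apply_moves", "body": {
  "moves": [
    [0, 0, 0, 0, 0, 0],
    [0, 0, 0, 0, 0, 0],
    [0, 0, 0, 0, 0, 0],
    [0, 0, 0, 0, 0, 0]
  ],
  "jaw": 0
}}

```text
t: 33.22
position: [0.489, 0.2907, 0.0453]
orientation: [-3.118, -0.378, -0.002]
wrist_force: [-0.9, 0.5, 5.7]
opening: 0.0079
```

Request:
{"method": "apply_moves", "body": {
  "moves": [
    [0, 0, 2, 0, 0, 0],
    [0, 0, 3, 0, 0, 0],
    [0, 0, 4, 0, 0, 0],
    [0, 0, 4, 0, 0, 0],
    [0, -4, 1, 0, 0, 0],
    [0.1, -6, 0, 0, 0, 8],
    [0.1, -6, 0, 0, 0, 8],
    [0.1, -6, 0, 0, 0, 8]
  ]
}}

```text
t: 34.22
position: [0.4912, 0.0687, 0.1857]
orientation: [2.969, 1.026, 0.002]
wrist_force: [-0.6, -0.0, -0.7]
opening: 0.0076
```

Request:
{"method": "apply_moves", "body": {
  "moves": [
    [0.1, -6, 0, 0, 0, 8],
    [0.1, -6, 0, 0, 0, 8],
    [0.2, -6, 0, 0, 0, 8],
    [0.2, -6, 0, 0, 0, 8],
    [0.2, -6, 0, 0, 0, 8],
    [0.1, -6, 0, 0, 0, 0.6],
    [0, -1.2, 0, 0, 0, 0],
    [0, 0, 0, 0, 0, 0]
  ]
}}

```text
t: 35.22
position: [0.5001, -0.3019, 0.1849]
orientation: [-2.436, -1.984, -0.0]
wrist_force: [0.1, 0.8, -1.3]
opening: 0.0077
```

```bash
python3 - <<'E'
from h import *
o=st();p=cams.capture('wrist');save(p,'w22');held(p);tiles(p,o)
E
```

```text
35.23 [ 0.5001 -0.3019  0.1849] yaw -11.68 z [-1.e-04  5.e-04 -1.e+00] F [ 0.1  0.8 -1.3] op 0.0077
held n 1620 x [-0.0209  0.0086  0.0247  0.0249] y [-0.0033  0.0003  0.0044] z [-0.0426 -0.0395  0.0095]
  z -0.05 -0.02 1439 ymid -0.0002 xmed 0.0058
  z -0.02 0 121 ymid 0.0005 xmed 0.0246
  z 0 0.02 56 ymid 0.0001 xmed 0.0246
  z 0.02 0.04 3 ymid 0.0026 xmed 0.0245
G 650 top 0.0936 c [ 0.  -1.1] [50.1  8.8] 89.6
B 549 top 0.0938 c [ 0.  -0.5] [ 8.5 49.5] 0.3
```

View pics/w22.png

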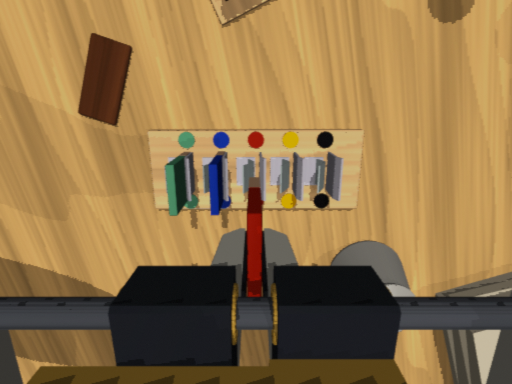

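Request:
{"method": "apply_moves", "body": {
  "moves": [
    [0.15, 0, -2, 0, 0, 0],
    [0, 0, -3, 0, 0, 0],
    [0, 0, -2.5, 0, 0, 0],
    [0, 0, 0, 0, 0, 0],
    [0, 0, 0, 0, 0, 0]
  ]
}}

```text
t: 35.9
position: [0.5023, -0.3009, 0.1099]
orientation: [2.433, 1.987, 0.0]
wrist_force: [-0.8, -0.1, -1.3]
opening: 0.0077
```

Request:
{"method": "apply_moves", "body": {
  "moves": [
    [0, 0, -1, 0, 0, 0],
    [0, 0, -1, 0, 0, 0],
    [0, 0, -1, 0, 0, 0],
    [0, 0, -0.5, 0, 0, 0],
    [0, 0, 0, 0, 0, 0]
  ]
}}

```text
t: 36.52
position: [0.5018, -0.3015, 0.0739]
orientation: [-2.434, -1.985, 0.0]
wrist_force: [2.2, -0.6, -2.8]
opening: 0.008
```

Request:
{"method": "apply_moves", "body": {
  "moves": [
    [0, 0, -0.6, 0, 0, 0],
    [0, 0, -0.6, 0, 0, 0],
    [0, 0, -0.6, 0, 0, 0],
    [0, 0, 0, 0, 0, 0]
  ]
}}

```text
t: 37.02
position: [0.5018, -0.302, 0.0565]
orientation: [2.434, 1.986, -0.001]
wrist_force: [-0.8, -1.1, 0.5]
opening: 0.0077
```

Request:
{"method": "apply_moves", "body": {
  "moves": [
    [0, 0, -0.3, 0, 0, 0],
    [0, 0, -0.2, 0, 0, 0],
    [0, 0, 0, 0, 0, 0]
  ]
}}

```text
t: 37.4
position: [0.5019, -0.3021, 0.0533]
orientation: [2.434, 1.985, -0.001]
wrist_force: [-7.4, 1.9, 14.7]
opening: 0.0079
```

Request:
{"method": "apply_moves", "body": {
  "moves": [
    [0, 0, 0, 0, 0, 0],
    [0, 0, 0, 0, 0, 0],
    [0, 0, 0, 0, 0, 0],
    [0, 0, 2, 0, 0, 0],
    [0, 0, 4, 0, 0, 0],
    [0, 0, 4, 0, 0, 0],
    [0, 4, 4, 0, 0, 0],
    [0, 4, 0, 0, 0, 0]
  ],
  "jaw": 0.28
}}

```text
t: 38.4
position: [0.5043, -0.2224, 0.1979]
orientation: [2.429, 1.979, 0.006]
wrist_force: [1.2, 0.3, 0.6]
opening: 0.0262
```

```bash
python3 - <<'E'
from h import *
o=st();p=cams.capture('wrist');save(p,'w23');tiles(p,o)
E
```

```text
38.4 [ 0.5043 -0.2224  0.1979] yaw -11.65 z [ 0.0081 -0.0043 -1.    ] F [1.2 0.3 0.6] op 0.0262
G 298 top 0.0937 c [0.2 7.3] [34.3  8.1] 89.6
B 71 top 0.0937 c [  2.6 -14.1] [ 3.2 22.2] 0.2
R 393 top 0.0939 c [ 0.2 -0.3] [ 7.6 50.1] 0.5
```

Request:
{"method": "apply_moves", "body": {
  "moves": [
    [0.2, 4.6, 0, 0, 0, -8],
    [0.2, 4.6, 0, 0, 0, -8],
    [0.2, 4.6, 0, 0, 0, -8],
    [0.2, 4.6, 0, 0, 0, -8],
    [0.2, 4.6, 0, 0, 0, -8],
    [0.2, 4.6, 0, 0, 0, -8],
    [0.2, 4.6, 0, 0, 0, -8],
    [0.2, 4.6, 0, 0, 0, -8.6]
  ],
  "jaw": 0.22
}}

```text
t: 39.45
position: [0.5181, 0.1479, 0.1929]
orientation: [-3.12, -0.371, -0.002]
wrist_force: [1.4, -0.4, -1.0]
opening: 0.0205
```

Request:
{"method": "apply_moves", "body": {
  "moves": [
    [0, 0.4, 0, 0, 0, 0],
    [0, 0, -3, 0, 0, 0],
    [0, 0, -3, 0, 0, 0],
    [0, 0, -2, 0, 0, 0],
    [0, 0, 0, 0, 0, 0]
  ]
}}

```text
t: 40.08
position: [0.5168, 0.1495, 0.1101]
orientation: [3.118, 0.378, -0.005]
wrist_force: [0.5, 0.2, 0.5]
opening: 0.0203
```

```bash
python3 - <<'E'
from h import *
o=st();p=cams.capture('wrist');save(p,'w24')
E
```

```text
40.08 [0.5168 0.1495 0.1101] yaw -76.17 z [-3.e-03 -7.e-04 -1.e+00] F [0.5 0.2 0.5] op 0.0203
```

View pics/w24.png

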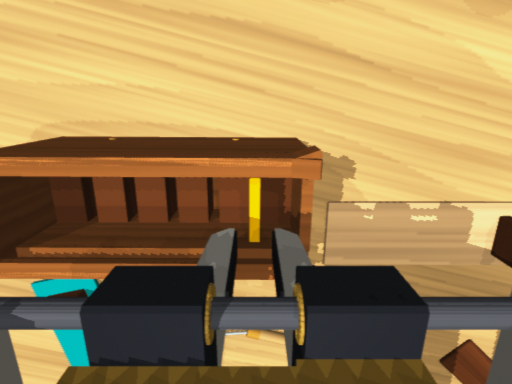

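Request:
{"method": "apply_moves", "body": {
  "moves": [
    [0.2, 0, -2.5, 0, 0, 0],
    [0, 0, -2, 0, 0, 0],
    [0, 0, -1.5, 0, 0, 0],
    [0, 0, -0.8, 0, 0, 0],
    [0, 0, 0, 0, 0, 0]
  ]
}}

```text
t: 40.75
position: [0.5199, 0.1503, 0.0435]
orientation: [3.119, 0.378, -0.0]
wrist_force: [-0.1, 0.1, 0.4]
opening: 0.0205
```

Request:
{"method": "apply_moves", "body": {
  "moves": [
    [0, 0, 0, 0, 0, 0],
    [0, 0, 0, 0, 0, 0],
    [0, 0, 0, 0, 0, 0],
    [0, 0, 0, 0, 0, 0]
  ],
  "jaw": 0
}}

```text
t: 41.25
position: [0.5206, 0.1505, 0.0444]
orientation: [-3.119, -0.378, -0.002]
wrist_force: [-0.3, 0.0, 6.2]
opening: 0.0079
```

Request:
{"method": "apply_moves", "body": {
  "moves": [
    [0, 0, 2, 0, 0, 0],
    [0, 0, 3, 0, 0, 0],
    [0, 0, 4, 0, 0, 0],
    [0, 0, 4, 0, 0, 0],
    [0.1, -3, 1, 0, 0, 0],
    [0.2, -4.8, 0, 0, 0, 8],
    [0.2, -4.8, 0, 0, 0, 8],
    [0.2, -4.8, 0, 0, 0, 8]
  ]
}}

```text
t: 42.25
position: [0.5265, -0.0249, 0.1831]
orientation: [-2.969, -1.025, 0.001]
wrist_force: [0.1, -0.7, -0.4]
opening: 0.0077
```

Request:
{"method": "apply_moves", "body": {
  "moves": [
    [0.2, -4.8, 0, 0, 0, 8],
    [0.2, -4.8, 0, 0, 0, 8],
    [0.3, -4.8, 0, 0, 0, 8],
    [0.3, -4.8, 0, 0, 0, 8],
    [0.3, -4.8, 0, 0, 0, 8],
    [0.2, -4.5, 0, 0, 0, 0.6],
    [0, 0, 0, 0, 0, 0],
    [0, 0, 0, 0, 0, 0]
  ]
}}

```text
t: 43.25
position: [0.5415, -0.3081, 0.1827]
orientation: [-2.434, -1.984, 0.0]
wrist_force: [-0.5, -1.1, 0.2]
opening: 0.0077
```

```bash
python3 - <<'E'
from h import *
o=st();p=cams.capture('wrist');save(p,'w25');held(p);tiles(p,o)
E
```

```text
43.25 [ 0.5415 -0.3081  0.1827] yaw -11.62 z [-0.001   0.0012 -1.    ] F [-0.5 -1.1  0.2] op 0.0077
held n 1644 x [-0.0203  0.0084  0.0239  0.0241] y [-0.0035  0.0003  0.0045] z [-0.0433 -0.0404  0.0092]
  z -0.05 -0.02 1452 ymid -0.0002 xmed 0.0061
  z -0.02 0 129 ymid 0.0005 xmed 0.0237
  z 0 0.02 60 ymid 0.0007 xmed 0.0237
  z 0.02 0.04 3 ymid 0.0011 xmed 0.0234
G 757 top 0.0935 c [ 0.3 -1.2] [ 9.1 50.4] 0.8
B 657 top 0.0936 c [ 0.2 -0.6] [ 8.6 49.9] 0.4
R 562 top 0.0938 c [ 0.1 -0.2] [ 8.6 50.1] 0.5
```

View pics/w25.png

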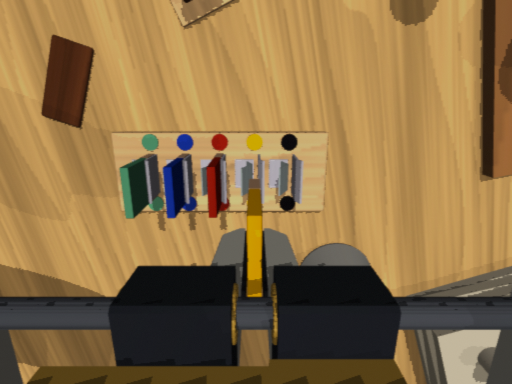

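Request:
{"method": "apply_moves", "body": {
  "moves": [
    [-0.05, -0.1, -2, 0, 0, 0],
    [0, 0, -3, 0, 0, 0],
    [0, 0, -2.3, 0, 0, 0],
    [0, 0, 0, 0, 0, 0],
    [0, 0, 0, 0, 0, 0]
  ]
}}

```text
t: 43.92
position: [0.5417, -0.3092, 0.1109]
orientation: [2.433, 1.987, 0.0]
wrist_force: [0.6, 0.3, -0.7]
opening: 0.0076
```

Request:
{"method": "apply_moves", "body": {
  "moves": [
    [0, 0, -1, 0, 0, 0],
    [0, 0, -1, 0, 0, 0],
    [0, 0, -1, 0, 0, 0],
    [0, 0, -0.5, 0, 0, 0],
    [0, 0, 0, 0, 0, 0]
  ]
}}

```text
t: 44.55
position: [0.5412, -0.3094, 0.0747]
orientation: [-2.434, -1.985, 0.0]
wrist_force: [-0.1, -0.0, -1.5]
opening: 0.0079
```

Request:
{"method": "apply_moves", "body": {
  "moves": [
    [0, 0, -0.6, 0, 0, 0],
    [0, 0, -0.6, 0, 0, 0],
    [0, 0, -0.6, 0, 0, 0],
    [0, 0, 0, 0, 0, 0]
  ]
}}

```text
t: 45.05
position: [0.5411, -0.3101, 0.0579]
orientation: [2.434, 1.986, -0.001]
wrist_force: [-3.5, -0.7, 2.1]
opening: 0.0074
```

Request:
{"method": "apply_moves", "body": {
  "moves": [
    [0, 0, -0.3, 0, 0, 0],
    [0, 0, -0.2, 0, 0, 0],
    [0, 0, 0, 0, 0, 0]
  ]
}}

```text
t: 45.42
position: [0.5411, -0.3101, 0.0534]
orientation: [2.434, 1.986, -0.001]
wrist_force: [-5.5, 0.3, 6.7]
opening: 0.0078
```

Request:
{"method": "apply_moves", "body": {
  "moves": [
    [0, 0, -0.2, 0, 0, 0],
    [0, 0, 0, 0, 0, 0]
  ]
}}

```text
t: 45.68
position: [0.5412, -0.3102, 0.0523]
orientation: [2.434, 1.986, -0.001]
wrist_force: [-8.6, 2.4, 13.5]
opening: 0.0076
```

Request:
{"method": "apply_moves", "body": {
  "moves": [
    [0, 0, 0, 0, 0, 0],
    [0, 0, 0, 0, 0, 0],
    [0, 0, 0, 0, 0, 0],
    [0, 0, 2, 0, 0, 0],
    [0, 0, 4, 0, 0, 0],
    [0, 0, 4, 0, 0, 0],
    [0, 4, 4, 0, 0, 0],
    [0, 4, 0, 0, 0, 0]
  ],
  "jaw": 0.28
}}

```text
t: 46.68
position: [0.5439, -0.2304, 0.1971]
orientation: [2.429, 1.979, 0.006]
wrist_force: [0.3, -0.7, 0.1]
opening: 0.0261
```

```bash
python3 - <<'E'
from h import *
o=st();p=cams.capture('wrist');save(p,'w26');tiles(p,o)
p=cams.capture('top');save(p,'t26')
E
```

```text
46.67 [ 0.5439 -0.2304  0.1971] yaw -11.65 z [ 0.0084 -0.0043 -1.    ] F [ 0.3 -0.7  0.1] op 0.0261
G 403 top 0.0935 c [0.2 6.6] [35.3  8.8] 89.8
B 309 top 0.0936 c [0.2 8.1] [ 8.6 32.9] 0.4
R 45 top 0.0937 c [  3. -14.] [21.3  2.2] 87.7
Y 391 top 0.0938 c [-0.2 -1. ] [50.5  8.2] 89.2
```

View pics/w26.png

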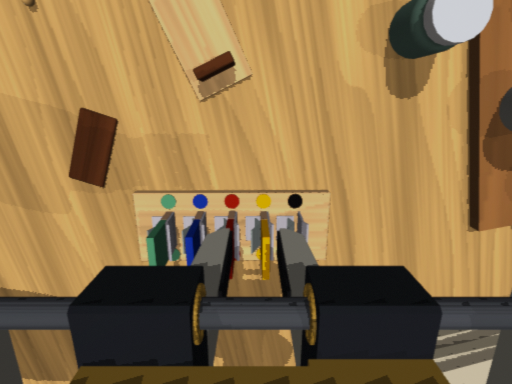

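View pics/t26.png

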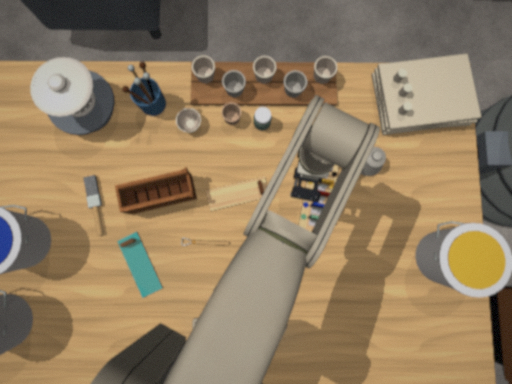

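Request:
{"method": "apply_moves", "body": {
  "moves": [
    [-1, 1.5, 0, 0, 0, -8],
    [-1, 1.5, 0, 0, 0, -8],
    [-1, 1.5, 0, 0, 0, -8],
    [-1, 1.5, 0, 0, 0, -8],
    [-1, 1.5, 0, 0, 0, -8],
    [-1, 1.5, 0, 0, 0, -8],
    [-1, 1.5, 0, 0, 0, -8],
    [-1, 1.5, 0, 0, 0, -8.6]
  ],
  "jaw": 0.43
}}

```text
t: 47.78
position: [0.4612, -0.1097, 0.1914]
orientation: [3.119, 0.37, 0.001]
wrist_force: [0.5, -0.6, 0.0]
opening: 0.0398
```

Request:
{"method": "apply_moves", "body": {
  "moves": [
    [0, 0, 0, 0, 0, 0],
    [0, 0, 0, 0, 0, 0]
  ]
}}

```text
t: 48.02
position: [0.4618, -0.1103, 0.191]
orientation: [3.117, 0.383, 0.001]
wrist_force: [0.2, -0.1, 0.3]
opening: 0.0397
```

```bash
cat >> h.py <<'E'
def lid(p,o,xr=(.38,.66),yr=(-.2,.1)):
    W=cloud(p,o);rect(W,.033,.046,xr,yr,'handle');rect(W,.0035,.0095,xr,yr,'board')
E
python3 - <<'E'
from h import *
o=st();p=cams.capture('wrist');save(p,'w27');lid(p,o)
E
```

```text
48.02 [ 0.4618 -0.1103  0.191 ] yaw -75.99 z [ 8.e-04 -6.e-04 -1.e+00] F [ 0.2 -0.1  0.3] op 0.0397
handle 465 c [ 527.  -109.8] size [43.  11.8] axis 14.4 z 0.0387
board 9769 c [449.7 -48.3] size [191.3 202. ] axis 103.8 z 0.0049
```

View pics/w27.png

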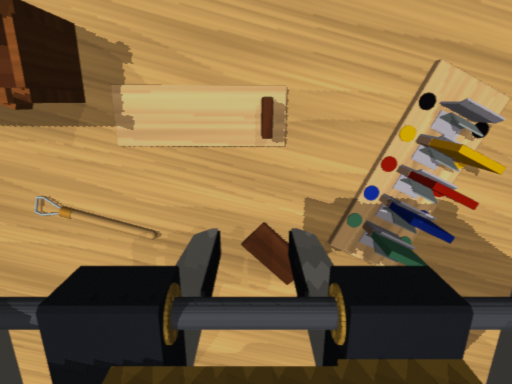

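Request:
{"method": "apply_moves", "body": {
  "moves": [
    [3, 0, -3, 0, 0, 0],
    [3.4, 0, -3, 0, 0, 0],
    [0, 0, -4, 0, 0, 0],
    [0, 0, -3, 0, 0, 0],
    [0, 0, 0, 0, 0, 0],
    [0, 0, 0, 0, 0, 0]
  ]
}}

```text
t: 48.82
position: [0.5263, -0.1102, 0.0618]
orientation: [3.118, 0.378, 0.002]
wrist_force: [0.3, -0.4, 0.7]
opening: 0.0402
```

```bash
python3 - <<'E'
from h import *
o=st();p=cams.capture('wrist');save(p,'w28');lid(p,o)
E
```

```text
48.83 [ 0.5263 -0.1102  0.0618] yaw -76.16 z [ 1.3e-03 -5.0e-04 -1.0e+00] F [ 0.3 -0.4  0.7] op 0.0402
handle 940 c [ 527.5 -109.2] size [43.6 11.7] axis 14.1 z 0.0387
board 18075 c [449.6 -48.1] size [191.6 202.2] axis 103.7 z 0.0049
```

View pics/w28.png

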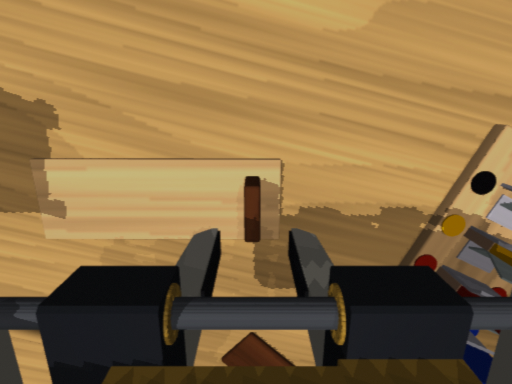

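Request:
{"method": "apply_moves", "body": {
  "moves": [
    [0, 0, -2.5, 0, 0, 0],
    [0, 0, -2.5, 0, 0, 0],
    [0, 0, -1.5, 0, 0, 0],
    [0, 0, -0.5, 0, 0, 0],
    [0, 0, 0, 0, 0, 0]
  ]
}}

```text
t: 49.5
position: [0.5259, -0.1098, -0.0088]
orientation: [3.118, 0.378, 0.001]
wrist_force: [0.9, 0.6, 0.3]
opening: 0.0399
```

Request:
{"method": "apply_moves", "body": {
  "moves": [
    [0, 0, 0, 0, 0, 0],
    [0, 0, 0, 0, 0, 0],
    [0, 0, 0, 0, 0, 0],
    [0, 0, 0, 0, 0, 0],
    [0, 0, 0, 0, 0, 0]
  ],
  "jaw": 0
}}

```text
t: 50.12
position: [0.5256, -0.1097, -0.0092]
orientation: [3.119, 0.378, 0.001]
wrist_force: [-0.9, 0.5, 3.4]
opening: 0.0117
```

Request:
{"method": "apply_moves", "body": {
  "moves": [
    [0, 0, 1.5, 0, 0, 0],
    [0, 0, 3, 0, 0, 0],
    [1.5, -0.5, 3, 0, 0, 0],
    [2, 0, 2.3, 0, 0, 0],
    [2, 1, 0, 0, 0, 0],
    [0, 0, 0, 0, 0, 0],
    [0, 0, 0, 0, 0, 0]
  ]
}}

```text
t: 51.0
position: [0.5795, -0.1046, 0.0882]
orientation: [-3.118, -0.378, 0.002]
wrist_force: [0.5, -0.4, -1.4]
opening: 0.0115
```

```bash
cat >> h.py <<'E'
def hl(p,o,zl=.097):
    P=tool(p);W=cloud(p,o)
    g=(np.abs(P[...,0])<.06)&(P[...,1]<.03)&(P[...,1]>-.25)
    z0=.0225
    # handle top
    m=g&(P[...,2]<-.005)&(np.abs(P[...,1])<.009)&(P[...,2]>-.03)&(P[...,0]>.005)
    print('handle pts',m.sum(), P[m].min(0).round(4) if m.sum() else '',P[m].max(0).round(4) if m.sum() else '')
    b=(P[...,2]>.004)&(P[...,2]<.035)&(np.abs(P[...,0])<.06)&(P[...,1]<.04)&(P[...,1]>-.22)
    q=P[b]
    for a,c in [(-.21,-.17),(-.17,-.13),(-.13,-.09),(-.09,-.05),(-.05,-.02),(.005,.03)]:
        s=q[(q[:,1]>a)&(q[:,1]<c)]
        if len(s)>20: print(a,len(s),'x',np.percentile(s[:,0],[1,50,99]).round(4),'z',np.percentile(s[:,2],[5,50,95]).round(4))
    print('ymin,max',q[:,1].min().round(4),q[:,1].max().round(4))
E
python3 - <<'E'
from h import *
o=st();p=cams.capture('wrist');save(p,'w29');hl(p,o);W=cloud(p,o);rect(W,.108,.118,(.38,.64),(.08,.36),'rails')
sidezoom('s29',box=(60,260,120,320),f=3)
E
```

```text
51.0 [ 0.5795 -0.1046  0.0882] yaw -76.17 z [-1.3e-03  1.0e-04 -1.0e+00] F [ 0.5 -0.4 -1.4] op 0.0115
handle pts 1185 [ 0.005 -0.009 -0.03 ] [ 0.0368  0.009  -0.0083]Traceback (most recent call last):
  File "<stdin>", line 2, in <module>
  File "h.py", line 74, in hl
    print('ymin,max',q[:,1].min().round(4),q[:,1].max().round(4))
                     ~~~~~~~~~~^^
    return umr_minimum(a, axis, None, out, keepdims, initial, where)
ValueError: zero-size array to reduction operation minimum which has no identity
```

View pics/w29.png

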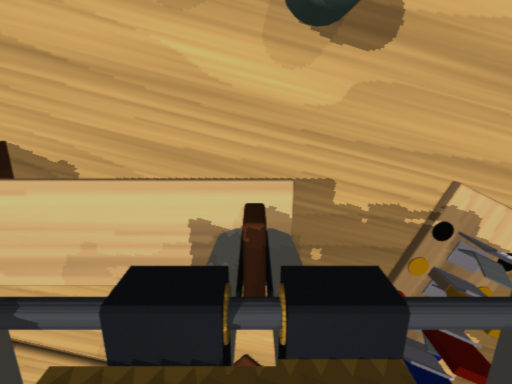

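```bash
sed -i 's/P\[...,2\]>.004)&(P\[...,2\]<.035)/P[...,2]>-.025)\&(P[...,2]<.0)/' h.py
python3 - <<'E'
from h import *
o=st();p=cams.capture('wrist');hl(p,o);W=cloud(p,o);rect(W,.108,.118,(.38,.64),(.08,.36),'rails')
p=sidezoom('s29',box=(60,260,120,320),f=3);W=cloud(p)
rect(W,.097,.11,(.48,.66),(-.14,.09),'lid-side')
E
```

```text
51.05 [ 0.5793 -0.1047  0.088 ] yaw -76.19 z [-1.4e-03  1.0e-04 -1.0e+00] F [ 0.3 -0.1 -1.1] op 0.012
handle pts 1184 [ 0.0053 -0.009  -0.0299] [ 0.0367  0.009  -0.008 ]
-0.17 4219 x [-0.0321 -0.0006  0.0364] z [-0.0149 -0.0139 -0.0128]
-0.13 7022 x [-0.0318  0.0055  0.0364] z [-0.015  -0.014  -0.0129]
-0.09 6053 x [-0.0268  0.0101  0.0364] z [-0.015  -0.014  -0.0128]
-0.05 4112 x [-0.0181  0.013   0.0364] z [-0.015  -0.014  -0.0129]
0.005 1606 x [0.0032 0.0227 0.0364] z [-0.0153 -0.014  -0.0128]
ymin,max -0.1631 0.0241
rails few
lid-side 1285 c [564.3 -28.9] size [ 73.6 204.3] axis 103.9 z 0.1035
```

View pics/s29.png

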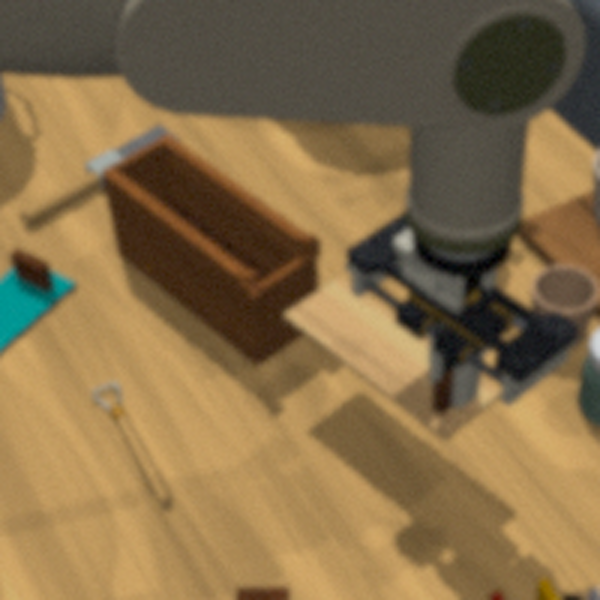

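Request:
{"method": "apply_moves", "body": {
  "moves": [
    [0.45, 0.1, 0.15, 0, 0, 0],
    [-0.48, 1.94, 0, 0, 0, 0],
    [-0.36, 1.46, 0, 0, 0, 0],
    [0, 0, 0, 0, 0, 0],
    [0, 0, 0, 0, 0, 0]
  ]
}}

```text
t: 51.78
position: [0.5765, -0.0694, 0.0901]
orientation: [3.118, 0.379, 0.0]
wrist_force: [-0.1, 0.8, -0.5]
opening: 0.0118
```

```bash
python3 - <<'E'
from h import *
o=st();p=cams.capture('wrist');save(p,'w30');hl(p,o)
pos=o['position'];print('n',pos[0]*.9709+pos[1]*.2393,'d',-.2393*pos[0]+.9709*pos[1])
p=sidezoom('s30',box=(100,200,170,290),f=5);W=cloud(p)
p=sidezoom('t30',name='top',box=(150,230,110,270),f=4)
E
```

```text
51.77 [ 0.5765 -0.0694  0.0901] yaw -76.14 z [ 2.e-04 -3.e-04 -1.e+00] F [-0.1  0.8 -0.5] op 0.0118
handle pts 1191 [ 0.0053 -0.009  -0.03  ] [ 0.0366  0.009  -0.0079]
-0.17 4207 x [-0.0322 -0.0006  0.0364] z [-0.0149 -0.0139 -0.0128]
-0.13 7018 x [-0.032   0.0054  0.0364] z [-0.0149 -0.014  -0.0128]
-0.09 6052 x [-0.0262  0.0102  0.0364] z [-0.015  -0.014  -0.0129]
-0.05 4104 x [-0.0182  0.0129  0.0364] z [-0.015  -0.014  -0.0129]
0.005 1607 x [0.0035 0.0228 0.0365] z [-0.0152 -0.0141 -0.0126]
ymin,max -0.1628 0.024
n 0.5431109571454145 d -0.2053177640477275
```

View pics/w30.png

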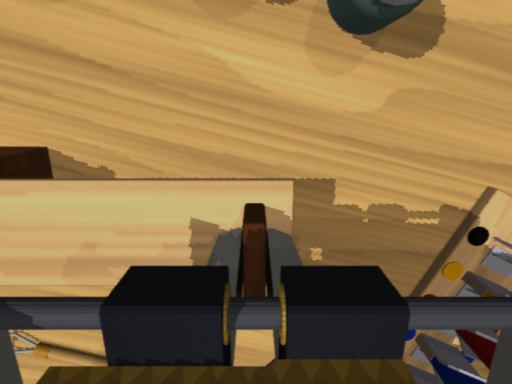

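View pics/s30.png

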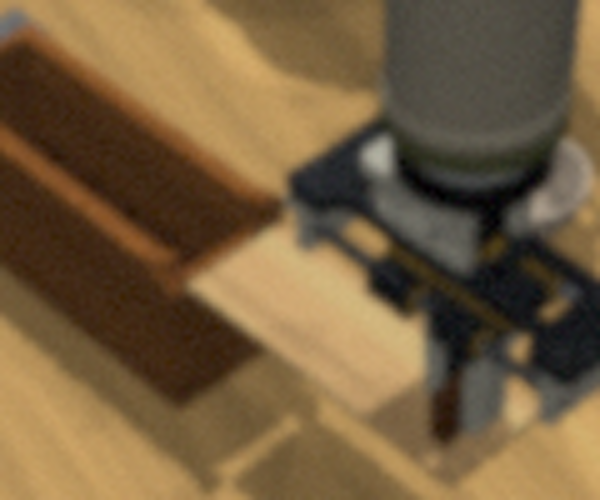

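View pics/t30.png

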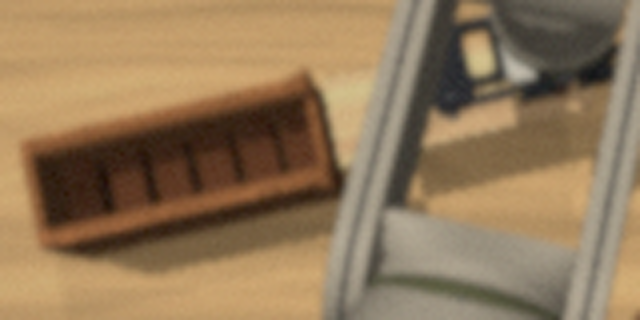

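Request:
{"method": "apply_moves", "body": {
  "moves": [
    [-0.3, 0.94, 0, 0, 0, 0],
    [-0.24, 0.97, 0, 0, 0, 0],
    [-0.24, 0.97, 0, 0, 0, 0],
    [-0.24, 0.97, 0, 0, 0, 0],
    [0, 0, 0, 0, 0, 0]
  ]
}}

```text
t: 52.55
position: [0.5661, -0.0301, 0.09]
orientation: [-3.118, -0.38, 0.0]
wrist_force: [0.8, 0.0, -0.9]
opening: 0.0119
```

```bash
python3 - <<'E'
from h import *
o=st();p=cams.capture('wrist');save(p,'w31');hl(p,o)
pos=o['position'];print('n',pos[0]*.9709+pos[1]*.2393,'d',-.2393*pos[0]+.9709*pos[1])
p=sidezoom('s31',box=(100,200,170,290),f=5);W=cloud(p)
E
```

```text
52.55 [ 0.5661 -0.0301  0.09  ] yaw -76.11 z [-0.e+00  1.e-04 -1.e+00] F [ 0.8  0.  -0.9] op 0.0119
handle pts 1180 [ 0.0054 -0.009  -0.03  ] [ 0.0367  0.009  -0.0083]
-0.17 5010 x [-0.0425 -0.0015  0.0457] z [-0.015  -0.0138 -0.0038]
-0.13 6994 x [-0.032   0.0053  0.0364] z [-0.0149 -0.014  -0.0129]
-0.09 6054 x [-0.0264  0.0102  0.0364] z [-0.015  -0.014  -0.0129]
-0.05 4104 x [-0.0182  0.0129  0.0364] z [-0.015  -0.014  -0.0129]
0.005 1611 x [0.0035 0.0227 0.0364] z [-0.0153 -0.0141 -0.0127]
ymin,max -0.1651 0.0241
n 0.542417585895685 d -0.1647354803919974
```

View pics/s31.png

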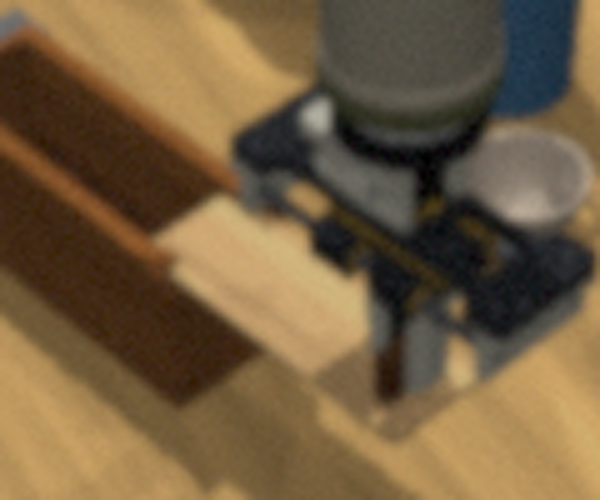

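View pics/w31.png

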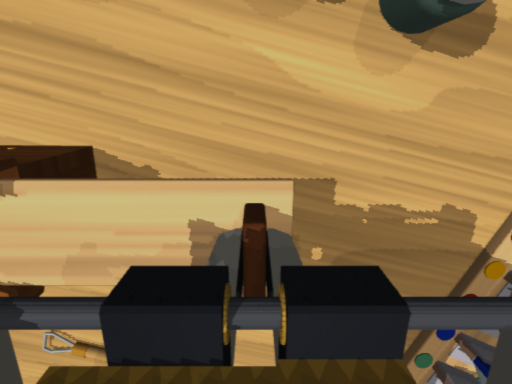

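Request:
{"method": "apply_moves", "body": {
  "moves": [
    [-0.24, 0.97, 0, 0, 0, 0],
    [-0.36, 1.46, 0, 0, 0, 0],
    [-0.48, 1.94, 0, 0, 0, 0],
    [-0.48, 1.94, 0, 0, 0, 0],
    [0, 0, 0, 0, 0, 0]
  ]
}}

```text
t: 53.28
position: [0.5501, 0.0341, 0.0899]
orientation: [-3.118, -0.382, 0.0]
wrist_force: [0.2, -0.6, -1.3]
opening: 0.0118
```

Request:
{"method": "apply_moves", "body": {
  "moves": [
    [-0.48, 1.94, 0, 0, 0, 0],
    [-0.48, 1.94, 0, 0, 0, 0],
    [-0.48, 1.94, 0, 0, 0, 0],
    [-0.36, 1.46, 0, 0, 0, 0],
    [0, 0, 0, 0, 0, 0]
  ]
}}

```text
t: 53.9
position: [0.5324, 0.106, 0.0899]
orientation: [-3.118, -0.381, 0.0]
wrist_force: [0.3, -0.8, -0.7]
opening: 0.0116
```

```bash
python3 - <<'E'
from h import *
o=st();p=cams.capture('wrist');save(p,'w32');hl(p,o)
pos=o['position'];print('n',pos[0]*.9709+pos[1]*.2393,'d',-.2393*pos[0]+.9709*pos[1])
p=sidezoom('s32',box=(80,200,130,290),f=5)
E
```

```text
53.9 [0.5324 0.106  0.0899] yaw -76.08 z [-1.e-04  0.e+00 -1.e+00] F [ 0.3 -0.8 -0.7] op 0.0116
handle pts 1392 [ 0.0051 -0.009  -0.03  ] [ 0.0475  0.009  -0.0053]
-0.17 4872 x [-0.0354 -0.0032  0.0433] z [-0.0222 -0.0142 -0.0128]
-0.13 8798 x [-0.0351  0.0064  0.0432] z [-0.0225 -0.0143 -0.0128]
-0.09 7081 x [-0.029   0.0147  0.0429] z [-0.0224 -0.0143 -0.0127]
-0.05 4816 x [-0.018   0.0174  0.0427] z [-0.0225 -0.0143 -0.0126]
0.005 1611 x [0.0034 0.0226 0.0365] z [-0.0153 -0.0141 -0.0128]
ymin,max -0.1618 0.0242
n 0.5422404879533357 d -0.02445591894229862
```

View pics/s32.png

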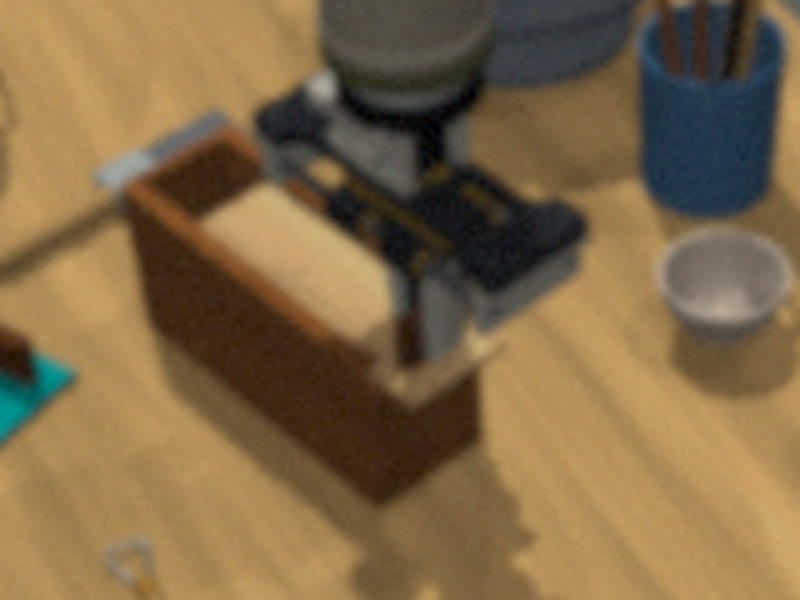

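View pics/w32.png

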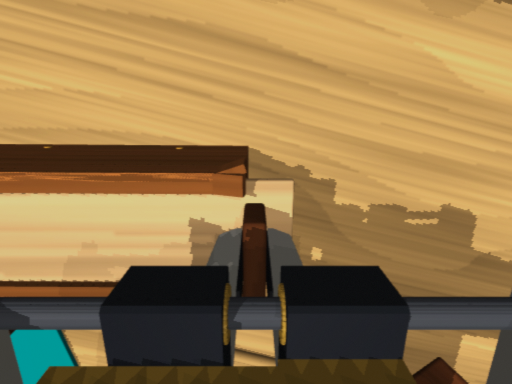

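Request:
{"method": "apply_moves", "body": {
  "moves": [
    [-0.36, 1.46, 0, 0, 0, 0],
    [-0.36, 1.46, 0, 0, 0, 0],
    [-0.23, 0.92, 0, 0, 0, 0],
    [0, 0, 0, 0, 0, 0],
    [0, 0, 0, 0, 0, 0]
  ]
}}

```text
t: 54.62
position: [0.5232, 0.1431, 0.09]
orientation: [3.118, 0.378, 0.0]
wrist_force: [-0.4, 0.4, -1.4]
opening: 0.0115
```

```bash
python3 - <<'E'
from h import *
o=st();p=cams.capture('wrist');save(p,'w33');hl(p,o)
pos=o['position'];print('n',pos[0]*.9709+pos[1]*.2393,'d',-.2393*pos[0]+.9709*pos[1])
W=cloud(p,o);rect(W,.108,.118,(.38,.64),(.08,.36),'rails')
E
```

```text
54.62 [0.5232 0.1431 0.09  ] yaw -76.16 z [ 1.e-04 -2.e-04 -1.e+00] F [-0.4  0.4 -1.4] op 0.0115
handle pts 1557 [ 0.0054 -0.009  -0.03  ] [ 0.0429  0.009  -0.0053]
-0.17 4887 x [-0.0353 -0.0031  0.0433] z [-0.0222 -0.0142 -0.0128]
-0.13 8784 x [-0.0351  0.0064  0.0432] z [-0.0225 -0.0143 -0.0128]
-0.09 7074 x [-0.0289  0.0145  0.043 ] z [-0.0224 -0.0143 -0.0128]
-0.05 4826 x [-0.018   0.0174  0.0428] z [-0.0224 -0.0143 -0.0126]
0.005 2708 x [-0.0114  0.0254  0.0458] z [-0.024  -0.0145 -0.0045]
ymin,max -0.162 0.0347
n 0.5422703302661784 d 0.013757299459951855
rails 9084 c [512.3 203.8] size [ 82.8 194.3] axis 105.2 z 0.1119
```

View pics/w33.png

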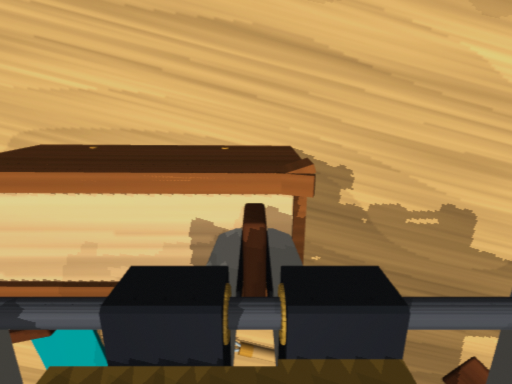

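Request:
{"method": "apply_moves", "body": {
  "moves": [
    [-0.02, 0.1, 0, 0, 0, 0],
    [0, 0, -0.2, 0, 0, 0],
    [0, 0, -0.2, 0, 0, 0],
    [0, 0, -0.2, 0, 0, 0],
    [0, 0, 0, 0, 0, 0]
  ]
}}

```text
t: 55.3
position: [0.5228, 0.1441, 0.0836]
orientation: [3.119, 0.378, -0.001]
wrist_force: [-0.7, 0.1, -0.9]
opening: 0.0118
```

```bash
python3 - <<'E'
from h import *
o=st();p=cams.capture('wrist');save(p,'w34')
cv2.imwrite('pics/w34z.png',cv2.resize(p['color'][140:300,180:340,::-1],None,fx=4,fy=4))
E
```

```text
55.3 [0.5228 0.1441 0.0836] yaw -76.19 z [-5.e-04 -1.e-04 -1.e+00] F [-0.7  0.1 -0.9] op 0.0118
```

View pics/w34z.png

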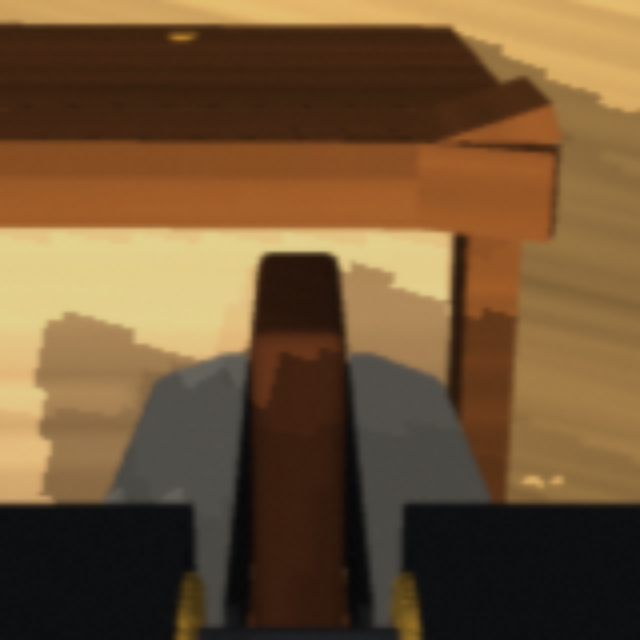

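Request:
{"method": "apply_moves", "body": {
  "moves": [
    [0, 0, -0.15, 0, 0, 0],
    [0, 0, 0, 0, 0, 0],
    [0, 0, 0, 0, 0, 0]
  ]
}}

```text
t: 55.72
position: [0.5232, 0.1442, 0.0828]
orientation: [-3.119, -0.378, -0.001]
wrist_force: [-0.3, -0.8, 2.4]
opening: 0.0119
```

Request:
{"method": "apply_moves", "body": {
  "moves": [
    [0, 0, 0, 0, 0, 0],
    [0, 0, 0, 0, 0, 0],
    [0, 0, 0, 0, 0, 0],
    [0, 0, 0, 0, 0, 0],
    [0, 0, 2, 0, 0, 0],
    [0, 0, 4, 0, 0, 0],
    [-2, 0, 5, 0, 0, 0],
    [-2, 0, 5, 0, 0, 0]
  ],
  "jaw": 0.3
}}

```text
t: 56.72
position: [0.4822, 0.1441, 0.2437]
orientation: [3.119, 0.378, -0.001]
wrist_force: [0.2, 0.1, 0.4]
opening: 0.0279
```

Request:
{"method": "apply_moves", "body": {
  "moves": [
    [-3, 2, 2, 0, 0, 0],
    [-3, 2, 0, 0, 0, 0],
    [0, 0, 0, 0, 0, 0],
    [0, 0, 0, 0, 0, 0]
  ]
}}

```text
t: 57.22
position: [0.4232, 0.184, 0.2623]
orientation: [3.118, 0.379, 0.0]
wrist_force: [0.0, -0.0, -0.4]
opening: 0.0284
```

```bash
python3 - <<'E'
from h import *
o=st();p=cams.capture('wrist');save(p,'w35');W=cloud(p,o);x=(.38,.64);y=(.08,.36)
rect(W,.106,.119,x,y,'rails');rect(W,.1265,.14,x,y,'handle');rect(W,.092,.103,x,y,'lid')
L=W[(W[...,2]>.09)&(W[...,2]<.104)]
c=np.array([.5045,.2195]);d=np.array([-.2393,.9709]);n=np.array([.9709,.2393]);q=np.stack([(L[:,:2]-c)@d,(L[:,:2]-c)@n,L[:,2]],1)
for a in np.arange(-.10,.1,.025):
    s=q[(q[:,0]>a)&(q[:,0]<a+.025)&(abs(q[:,1])<.028)];print(round(a,3),len(s),np.median(s[:,2]).round(4) if len(s) else '')
h=W[(W[...,2]>.1265)&(W[...,2]<.14)&(W[...,0]>.4)&(W[...,1]>.1)&(W[...,1]<.35)];print(h.mean(0))
p=cams.capture('top');save(p,'t35');p=sidezoom('s35',box=(80,340,130,390),f=2.3)
E
```

```text
57.23 [0.4232 0.184  0.2623] yaw -76.16 z [ 3.e-04 -3.e-04 -1.e+00] F [ 0.  -0.  -0.4] op 0.0284
rails 6209 c [505.6 219.5] size [ 93.3 225.2] axis 103.5 z 0.112
handle 584 c [525.4 143.9] size [43.2 12.3] axis 13.6 z 0.1308
lid 10870 c [506.6 216. ] size [ 61.9 216.9] axis 103.5 z 0.0969
-0.1 533 0.097
-0.075 1185 0.097
-0.05 1224 0.097
-0.025 1236 0.097
-0.0 1241 0.097
0.025 1220 0.0969
0.05 1234 0.097
0.075 1229 0.097
[0.52572561 0.14445902 0.13062779]
```

View pics/w35.png

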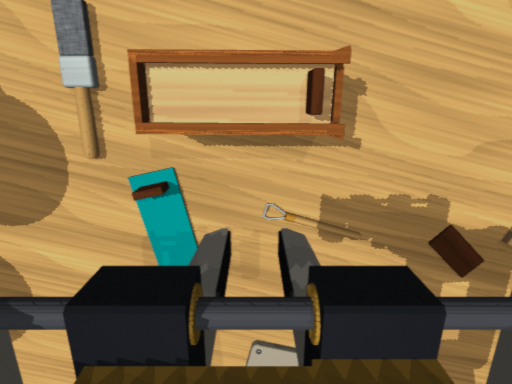

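View pics/s35.png

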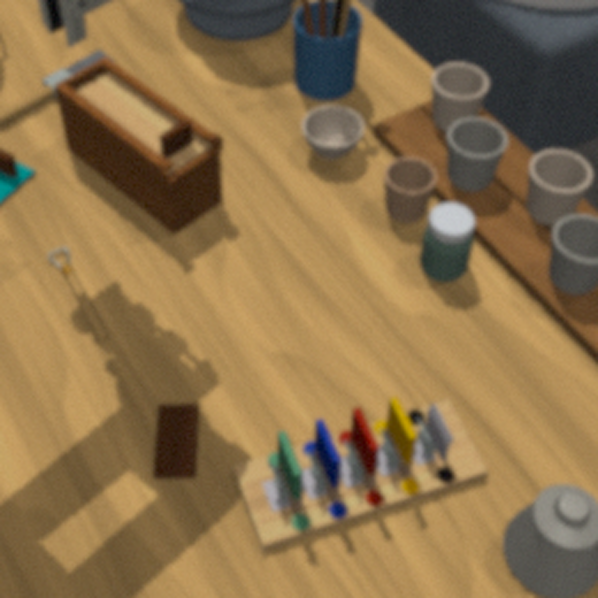

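```bash
python3 - <<'E'
from h import *
from bench import finish_job
p=cams.capture('top')
for k in ['bowl','teacup','glaze_jar','bell_pot']: print(k,[(np.round(d['location'],3),round(d['score'],2)) for d in finder.look_for(k,p)[:1]])
tiles(p,None)
print(finish_job())
E
```

```text
bowl [(array([0.758, 0.136, 0.024]), 0.9)]
teacup [(array([ 0.778, -0.011,  0.028]), 0.92)]
glaze_jar [(array([ 0.739, -0.11 ,  0.086]), 0.83)]
bell_pot [(array([ 0.607, -0.454,  0.064]), 0.7)]
G 52 top 0.0973 c [-2.9  0.9] [49.1  8.3] 90.0
B 54 top 0.0975 c [-3.1  0.9] [50.4  8. ] 89.3
R 55 top 0.0965 c [-3.4  0.9] [47.3  8.5] 89.8
Y 57 top 0.0962 c [-3.1  0.9] [ 8.8 48.8] 0.4
the job is handed in; nothing more can be done
None
```

The job is handed in at about 57 s. I slid the lid out, set the four tiles that were in the box (green, blue, red, yellow) in their own slots, and slid the lid shut again. The box had no black tile: its fifth slot read an empty floor.

**Tiles:** after each one was pressed home, the wrist camera put its top 93.5–93.9 mm above the bench, against 94 mm when seated. All were within about 0.3 mm across and 1.2 mm along the slot.

**Lid:** it lies flat at the height it had at the start (upper face 97 mm above the bench). Its handle is within about 2 mm of where it began, and there is a clear gap to the lip.

**Pots and jar:** the bowl, teacup, glaze jar and bell pot were all found within 3 mm of their first positions.

Some readings disagreed or were high:
- **Top camera:** the last top view read the tiles about 3 mm off across the slots and 2–4 mm higher than the wrist camera did. All four were off by the same sort of amount, so I took it as that coarser camera's calibration.
- **Fingertips:** they sat about 40 mm higher than the stated tool frame says. The first grasp on the handle closed on air and touched nothing; I measured the offset and corrected for it in every later move.
- **Push force:** seating pushes peaked at about 14–22 N on the wrist, above the 4–10 N stated. The highest was on the blue tile, once its foot was on the floor.

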